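# Open the weighted cylinder jig and load a lock cylinder

### The arm

A 6-joint arm with a two-finger parallel gripper is mounted at the origin on a cart in front of the work surface, level with it; the furniture and walls round the work are solid. World frame = base frame: x ahead of the robot, y to its left, z up, the work surface at z = 0. Lengths are in m, angles in rad, forces in N, time in s.
With the tool pointing down it reaches from about 0.35 to 0.775 m from the base axis. Payload 7.3 kg.
Tool frame: the origin (TCP) lies between the finger pads; the fingertips stand 14 mm ahead of it and the grasp point (between the pads) lies 5 mm behind it; z points along the fingers, y is the direction in which the jaws open and shut (so a half turn about z gives the same grasp; the last joint's range is limited). The gripper opens to 92 mm and grips with 3 to 60 N. Pads are 19 mm wide; open, the fingers measure 130 mm over their backs; the gripper's body (75 mm by 190 mm) begins 47 mm behind the grasp point.
Start: joints at [-1.424, 0.342, 1.524, -0, 1.275, -0.146], TCP at [0.152, -0.503, 0.241] pointing down, gripper open.
Joint ranges: [-2.53, 2.53], [-0.77, 2.02], [0.04, 2.7], [-1, 4.14], [0.28, 2.66], [-3.11, 3.11]. Speed limits (rad/s): [2.57, 2.57, 3.14, 3.14, 3.14, 3.14].

### API

Orientations are given as [roll, pitch, yaw] about the fixed x, y, z axes, in that order (R = Rz(yaw) Ry(pitch) Rx(roll)).
In Python, from cell import robot gives the robot as it stands.
- The arm moves only by the shell command python3 -m creep 'ROWS' [FORCE]. ROWS is JSON, a list that holds one entry, the list of rows, each a list of 7 numbers: the shift along the tool's x, y, z in cm, then the turn, a rotation vector about the tool's x, y, z in degrees, then the gripper command: -1 is shut, 1 is fully open, values between are in proportion. In form: [[[tx, ty, tz, wx, wy, wz, gripper], ...]]. A call has 1 to 8 rows; each row is the pose to reach, as a shift and turn from the pose measured when the call began, along the tool's axes at that moment; what a row does not reach only later rows make up. A row lasts 1/10 s, in which the tool goes at most 50 mm and 8.59 degrees, less where a joint would pass 70% of its speed; a pose out of reach is approached as far as the arm can. A call with a gripper value outside its range is refused whole. The fingers move at their own pace and stop on an object; FORCE is the grip in N (left out, the last holds). Time passes only in rows, so rows that repeat a pose let the fingers close. It gives the time, the measured TCP pose, the force and the opening at its end, in the units of the state.
- robot.observe(): the state, without advancing time (a new reading comes with each control period).
- robot.read_camera(name): name is "scene" or "top" or "wrist"; returns the picture (384x512x3 uint8, red, green, blue); there is no depth.
- robot.camera_params(name): a dict with "camera_matrix" (3x3 intrinsics, pixels), "R" (3x3) and "t" (3): a world point X has camera coordinates R X + t. Camera axes: x right, y down, z forward; pixel columns grow to the right and rows downward; lengths in m; the calibration is good to about 2 mm. A picture is of the moment at which its call begins: read the wrist's pose just before it. camera_params takes no time and is no camera call; for the wrist camera it gives the pose at the moment of the call.
- robot.hand_in(): hands the job in, once; it reports no verdict.
Trained networks look in the newest picture that a camera, given by its name, has taken for a name from the list of things; names that differ only in an ending like _2 or _b are one class to them, and where a whole thing is asked for, a point or a joint stands for the part that bears it (a point fixed in the world has none). Each returns a list of dicts, best first, with "score" (0 to 1); they miss things now and then, are a little off and sometimes report something else, mostly with a low value. They report only what shows in the picture. A call takes as long as a camera call. They do not tell look-alikes from the thing itself.
- robot.look_for(camera, label): "centre" ([x, y, z] in m, in the coordinates of the camera as it stood for that picture, good to about 4 mm: the middle of the surface that is visible of it).
- robot.masks_of(camera, label): "mask" (384x512 bool, what is visible of it).
The state is a dict: "time": time; "qpos": joint angles; "qvel": joint speeds; "joint_efforts": joint torques, N m; "tool_pos": TCP position; "tool_rot": TCP orientation; "contact_force": force on the tool from outside, world axes, zero at the start; "torque": the same for the moment, N m; "opening": finger opening in m.
Only numpy, scipy, OpenCV 4.12 (cv2) and the standard library are available. Lean on these libraries where they do the work, as an engineer would, in place of code of your own. Each camera call takes 0.05 s, during which the arm holds its last target.

### The job

Get the cylinder jig ready for repinning: swing its weighted hold-down arm up and over by the cross handle and lay it back gently on its rubber buffer, so that it stays open by itself - do not let it drop and do not force it against the buffer. Then stand the brass lock cylinder in the groove of the jig, flat on the groove floor, and slide it gently along until it is fully home against the steel end stop. Let go of it there, leave the arm open, and leave the other things on the bench where they are.

Things in the scene. Friction and masses are not known exactly. Their poses are not given: they have to be found in the camera images.
- jig: jig screwed to the bench; dark steel base plate 275 x 110 x 10 mm, from own x = -105 to +170 mm. Origin on the bench top; own x runs from the groove's open front to the end stop and hinge, own y to the left, z up. Two grey hinge cheeks, 48 mm wide over all, top at z = 107 mm, stand at x = 75 mm. The screwed rubber buffer behind them (x = 140 mm) is set by hand to an unmeasured height.
- hinge (a point): the hinge axis of the arm, midway between the cheeks (x = 75, y = 0, z = 90 mm in the jig's frame); the axis runs along the jig's y
- groove (a point): centre of the groove's floor at its open front (x = -75, y = 0, z = 22 mm in the jig's frame). The groove runs along the jig's x, 19.4 mm wide with a 2.5 mm lead-in at 45 degrees, between 60 mm wide rails whose top is at z = 32 mm; after 80 mm a steel end stop closes it: face at x = +5 mm, top at z = 42 mm.
- hold_arm (a joint): angle of the hold-down arm, rad: -0.03 = down over the bed, pointing to the jig's front (start), 1.57 = upright. Balance point 0.9 to 1.3: below it the arm falls shut (2 to 4 N to lift at the handle), past it it falls open (1 to 4 N), fast if not held: over 2 rad/s counts as dropped. It comes to rest on the buffer anywhere between 1.65 and 2.4, by the buffer's setting: this must be felt.
- counterweight: round steel counterweight of the arm, 44 mm dia, 34 mm long, origin at its middle, 70 mm from the hinge axis; stands up over the hinge when the arm is down and swings back and down onto the rubber buffer as the arm opens. It rests there with 3 to 10 N; over 20 N is forcing it (each newton pushed at the handle adds about 2 N here). The rubber gives 1 mm for 5 N.
- handle (a point): middle of the cross handle, 140 mm from the hinge axis: round steel bar, 12 mm dia, 144 mm long, parallel to the hinge axis, 94 mm above the bench at the start. The 16 mm wide arm joins it in the middle, so pinch it from above about 42 mm to either side; it turns freely in a light grip. A 38 mm round foot weight hangs under the arm 40 mm behind it.
- lock_cylinder: brass lock cylinder, 17 mm wide (own x), 60 mm long (own y), 24 mm tall, 0.2 kg, standing on its narrow flat side; origin at the centre of its underside, round top up; either end may lead
- seat (a point): where the lock cylinder's origin is when it is fully home: on the groove floor, 30 mm before the end stop (x = -25, y = 0, z = 22 mm in the jig's frame); the cylinder's length then lies along the jig's x
- padlock: brass padlock 71 x 46 x 20 mm lying on the bench, a bystander; origin under its middle
- pin_tin: flat tin 66 x 94 x 30 mm, bystander; origin at the centre of its underside
- oil_bottle: small bottle, 46 mm dia, 150 mm tall, bystander; origin at the centre of its underside
- cup: open cup, 72 mm dia, 60 mm tall, bystander; origin at the centre of its underside
- tape_measure: tape measure 64 x 78 x 35 mm, bystander; origin at the centre of its underside
There are look-alikes about, which are no part of the job. What is meant by the lock_cylinder is not green or pink, and is the smaller of those in its own colour.

How it is judged:
On the way:
1. the hold-down arm rests open on its buffer, untouched (value of joint hold_arm above 1.6 rad and velocity of joint hold_arm between -0.1 and 0.1 rad/s and contact force between the fingers and hold_arm below 0.1 N), for 0.3 s.
At the end, for the whole second after the job is handed in: The hold-down arm rests open (beyond 1.6 rad) and still; the lock cylinder stands upright at rest in the groove, within 2 mm of fully home against the end stop, within 2 mm of flat on the groove floor, within 3 mm sideways and 0.08 rad of the groove's direction; nothing is held (value of joint hold_arm above 1.6 rad and velocity of joint hold_arm between -0.1 and 0.1 rad/s and x of lock_cylinder in the frame of seat between -0.002 and 0.002 m and y of lock_cylinder in the frame of seat between -0.003 and 0.003 m and z of lock_cylinder in the frame of seat between -0.002 and 0.002 m and angle between the y axis of lock_cylinder and the x axis of jig, either way round below 0.08 rad and angle between lock_cylinder's own z axis and vertical below 0.15 rad and linear speed of lock_cylinder below 0.01 m/s); the robot touches nothing.
It fails at once if the counterweight is dropped on or forced against the buffer (over 20 N on it) (contact force between counterweight and anything else above 20 N).
It fails at once if the arm is let drop or flung open (faster than 2 rad/s) (velocity of joint hold_arm above 2 rad/s).
It fails at once if the arm is let fall shut (faster than 2 rad/s) (velocity of joint hold_arm below -2 rad/s).
It fails at once if the lock cylinder is rammed into the jig (over 40 N) (contact force between lock_cylinder and jig above 40 N).
It fails at once if a bystander is moved more than 20 mm (distance of any of padlock, pin_tin, oil_bottle, cup, tape_measure from where it was at the start of the episode above 0.02 m).
It also fails if it takes over 72 s, if anything falls off the work surface, if the arm or the gripper's body presses on something with over 40 N, if the wrist force passes 120 N, or if a joint passes its speed limit or range.

## Working session

There is one attempt and no reset: what is moved stays moved. The work goes in short steps, Python scripts to look and compute and a shell command to move; the robot and the scene stay as the last step left them, time stands still between calls to the robot, and variables do not carry over. Pictures are saved under pics/ and viewed, and the job is handed in when it is done.

```bash
ls; mkdir -p pics; cat > h.py <<'E'
from cell import robot
import numpy as np, cv2
from scipy.spatial.transform import Rotation as Ro
def snap(cam,name):
    im=robot.read_camera(cam); cv2.imwrite('pics/'+name,cv2.cvtColor(im,cv2.COLOR_RGB2BGR)); return im
def proj(P,p):
    c=p["camera_matrix"]@(p["R"]@np.array(P,float)+p["t"]); return c[:2]/c[2]
def ray(uv,p,z):
    R,t=np.array(p["R"]),np.array(p["t"]); o=-R.T@t; d=R.T@np.linalg.inv(p["camera_matrix"])@np.array([uv[0],uv[1],1.]); return o+d*(z-o[2])/d[2]
def cw(c,p): return np.array(p["R"]).T@(np.array(c)-p["t"])
def toolT():
    s=robot.observe(); return np.array(s["tool_pos"]),s["tool_rot"]
E
python3 - <<'E'
from h import *
s=robot.observe(); print(s)
for c in ["scene","top","wrist"]:
    snap(c,c+"0.png"); p=robot.camera_params(c); print(c,p["camera_matrix"][0],-np.array(p["R"]).T@p["t"])
E
```

```text
pics
{'time': 0.0, 'qpos': array([-1.42401042e+00,  3.42740785e-01,  1.52503026e+00,  6.62333479e-06,
        1.27540599e+00, -1.45959382e-01]), 'qvel': array([ 0.00123822, -0.00137265, -0.00045853, -0.00063169, -0.00173571,
        0.00012917]), 'joint_efforts': array([ 3.30888261e-04, -4.31238985e+01, -2.44222730e+01,  7.16609904e-02,
        5.56980050e-02, -1.21468361e-04]), 'tool_pos': array([ 0.15149082, -0.50225711,  0.24003096]), 'tool_rot': array([-3.14002605e+00, -2.36700139e-04,  2.92743168e-01]), 'contact_force': array([0.40985611, 1.21091839, 0.81679645]), 'torque': array([ 0.01285848, -0.06977976, -0.01305663]), 'opening': 0.09157639426056878}
scene [371.22096586   0.         257.95030204] [0.04852327 0.58963927 0.72178029]
top [366.18511474   0.         258.98823606] [0.48073472 0.02853851 1.06919832]
wrist [297.99695715   0.         255.37805989] [ 0.21678288 -0.48240132  0.38430903]
```

View pics/top0.png

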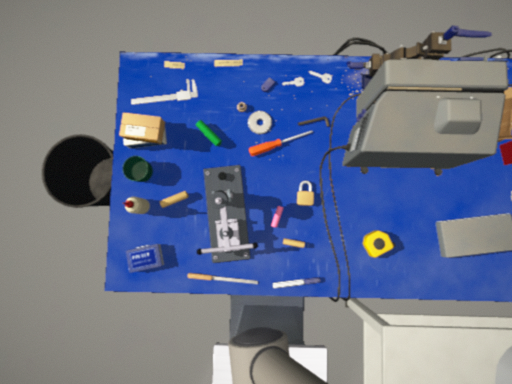

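View pics/scene0.png

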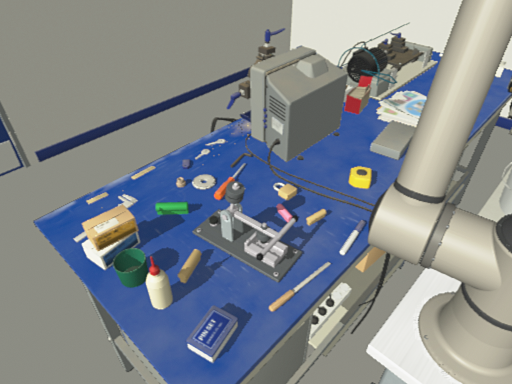

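View pics/wrist0.png

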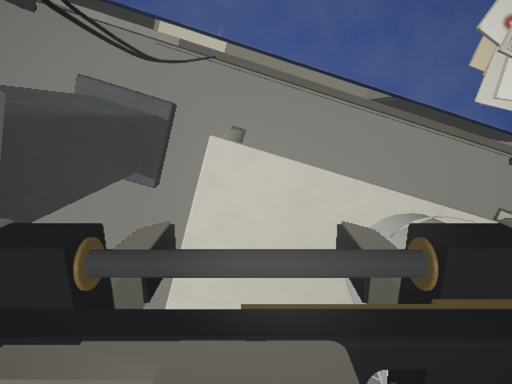

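```bash
python3 - <<'E'
from h import *
for cam in ["top","scene"]:
    p=robot.camera_params(cam)
    for l in ["lock_cylinder","jig","counterweight","handle","padlock","oil_bottle"]:
        for r in robot.look_for(cam,l)[:6]:
            w=cw(r["centre"],p); print(cam,l,round(r["score"],2),w.round(3),proj(w,p).round(0))
    im=cv2.imread(f'pics/{cam}0.png')
    for r in robot.masks_of(cam,"lock_cylinder")[:6]:
        m=r["mask"].astype(np.uint8)
        pts=np.argwhere(m)[:,::-1].astype(np.float32)
        print(cam,r["score"],cv2.minAreaRect(pts),m.sum(),im[m>0].mean(0))
im=cv2.imread('pics/top0.png')[140:290,150:340]
cv2.imwrite('pics/topz.png',cv2.resize(im,None,fx=4,fy=4,interpolation=cv2.INTER_CUBIC))
im=cv2.imread('pics/scene0.png')[150:330,150:350]
cv2.imwrite('pics/scz.png',cv2.resize(im,None,fx=3.3,fy=3.3,interpolation=cv2.INTER_CUBIC))
E
```

```text
top lock_cylinder 0.64 [0.752 0.193 0.03 ] [208. 133.]
top lock_cylinder 0.56 [0.559 0.286 0.032] [173. 198.]
top lock_cylinder 0.53 [ 0.438 -0.059  0.025] [293. 244.]
top jig 0.94 [0.51  0.129 0.01 ] [228. 217.]
top jig 0.65 [0.468 0.133 0.093] [223. 232.]
top counterweight 0.77 [0.548 0.135 0.172] [220. 199.]
top counterweight 0.42 [0.467 0.131 0.094] [224. 232.]
top handle 0.71 [0.467 0.132 0.094] [223. 232.]
top oil_bottle 0.92 [0.533 0.375 0.083] [135. 205.]
top oil_bottle 0.4 [0.55  0.133 0.17 ] [221. 199.]
top 0.84 ((208.25003051757812, 132.75001525878906), (31.11269760131836, 9.192388534545898), 45.0) 279 [ 67.74551971 142.54480287  26.16129032]
top 0.79 ((173.43968200683594, 198.52589416503906), (8.928838729858398, 29.281339645385742), 66.80140686035156) 250 [104.092 143.184 168.144]
top 0.52 ((292.5867004394531, 241.9364013671875), (19.539348602294922, 4.713773250579834), 8.746162414550781) 91 [120.21978022 189.40659341 221.34065934]
top 0.45 ((276.3500061035156, 215.9500274658203), (5.0596442222595215, 19.28989028930664), 18.43494987487793) 100 [161.82 124.6  214.31]
scene
[... 186 characters left out ...]
.504 0.147 0.021] [247. 244.]
scene counterweight 0.88 [0.541 0.145 0.171] [235. 191.]
scene handle 0.69 [0.488 0.138 0.09 ] [254. 225.]
scene padlock 0.62 [0.651 0.391 0.035] [128. 264.]
scene padlock 0.55 [ 0.574 -0.083  0.019] [285. 190.]
scene oil_bottle 0.75 [0.521 0.389 0.072] [159. 286.]
scene 0.82 ((189.23072814941406, 265.15380859375), (11.094003677368164, 35.50081253051758), 33.6900634765625) 348 [ 93.12643678 131.50287356 150.14655172]
scene 0.69 ((171.0, 207.5), (11.0, 32.0), 90.0) 381 [ 81.70866142 156.28871391  57.62467192]
scene 0.65 ((314.8034362792969, 216.18539428710938), (9.221981048583984, 22.153955459594727), 57.9946174621582) 188 [123.75531915 161.99468085 179.92553191]
```

View pics/topz.png

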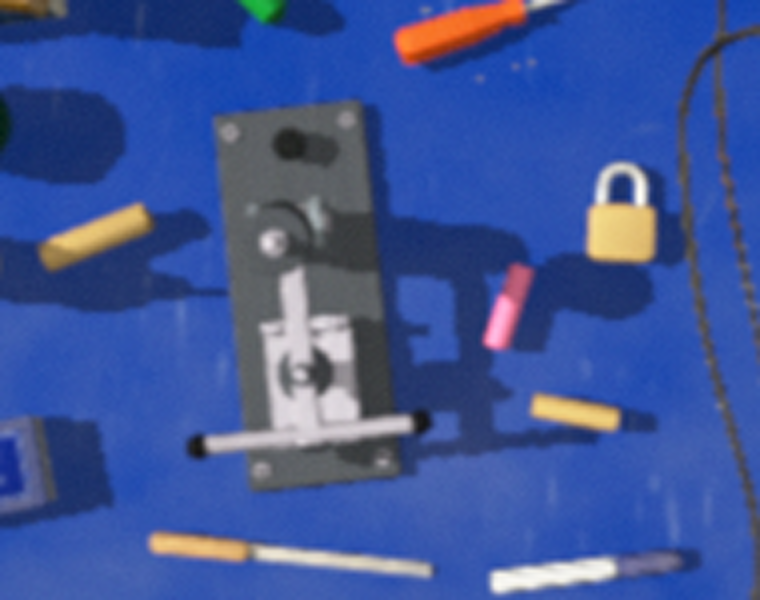

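View pics/scz.png

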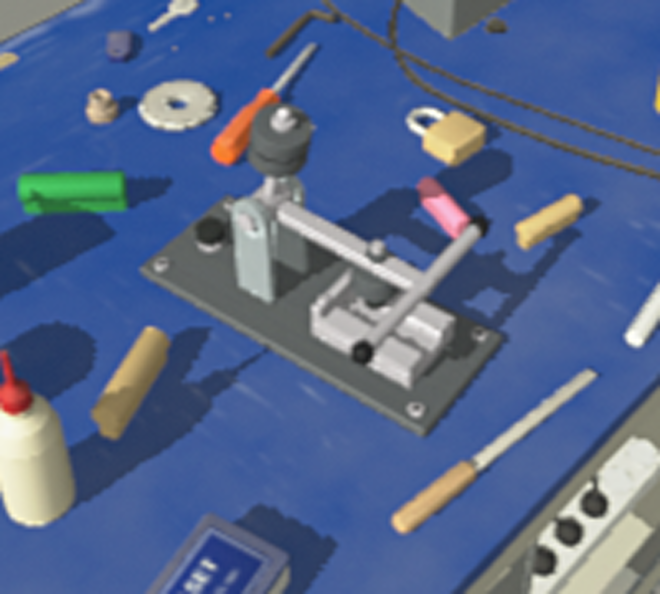

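```bash
cat > fit.py <<'E'
from h import *
from scipy.optimize import least_squares
pt=robot.camera_params("top"); ps=robot.camera_params("scene")
Z=lambda u,v:(150+u/4-.4,140+v/4-.4)
S=lambda u,v:(150+u/3.3-.35,150+v/3.3-.35)
obs=[(pt,Z(215,118),(.170,.055,.010)),(pt,Z(360,102),(.170,-.055,.010)),(pt,Z(400,474),(-.105,-.055,.010)),(pt,Z(253,490),(-.105,.055,.010)),
(pt,Z(196,446),(-.065,.072,.094)),(pt,Z(424,422),(-.065,-.072,.094)),
(ps,S(142,270),(.170,.055,.010)),(ps,S(427,432),(-.105,.055,.005)),(ps,S(502,338),(-.105,-.055,.010)),
(ps,S(362,352),(-.065,.072,.094)),(ps,S(477,226),(-.065,-.072,.094))]
def J(x,p): c,s=np.cos(x[2]),np.sin(x[2]); return (x[0]+c*p[0]-s*p[1],x[1]+s*p[0]+c*p[1],p[2])
f=lambda x:np.concatenate([proj(J(x,P),p)-np.array(o) for p,o,P in obs])
for sub in [slice(0,6),slice(6,11),slice(0,11)]:
    o_=obs; obs=o_[sub]; r=least_squares(f,[.49,.13,0.1]); print(r.x.round(4)); print(f(r.x).reshape(-1,2).round(1).tolist()); obs=o_
p=pt
for z in[.024]:
    print(ray((292.6,241.9),pt,z))
a=np.deg2rad(8.75)
print(ray((292.6-8*np.cos(a),241.9-8*np.sin(a)),pt,.02),ray((292.6+8*np.cos(a),241.9+8*np.sin(a)),pt,.02))
print(J(r.x,(-.065,-.042,.094)))
E
python3 fit.py
```

```text
[0.489  0.1303 0.1363]
[[-0.5, -0.8], [0.5, -1.0], [0.9, 0.5], [-0.7, 0.8], [1.3, 0.3], [-1.5, 0.1]]
[0.4874 0.1329 0.1321]
[[-1.2, -0.3], [-0.8, 2.5], [0.8, -0.0], [0.8, -1.9], [0.3, -0.8]]
[0.4884 0.1314 0.1335]
[[-0.7, -0.7], [0.3, -0.8], [0.4, 0.7], [-1.2, 1.0], [0.8, 0.4], [-1.9, 0.4], [-1.1, -0.7], [-0.6, 1.8], [0.9, -0.6], [1.0, -2.5], [0.4, -1.4]]
[ 0.44300012 -0.05679861  0.024     ]
[ 0.44573866 -0.03465613  0.02      ] [ 0.43997591 -0.07956963  0.02      ]
(np.float64(0.42959089623668706), np.float64(0.08110948459986414), 0.094)
```

```bash
cat >> h.py <<'E'
def rows(wps):
    """wps: list of (x,y,z,yaw) tool-down"""
    s=robot.observe(); p0=np.array(s["tool_pos"]); R0=Ro.from_euler('xyz',s["tool_rot"])
    for x,y,z,w in wps:
        d=R0.inv().apply(np.array([x,y,z])-p0)*100; r=(R0.inv()*Ro.from_euler('xyz',[np.pi,0,w])).as_rotvec(degrees=True)
        print(np.concatenate([d,r]).round(2).tolist())
JG=np.array([.4884,.1314,.1335])
def J(p,x=JG): c,s=np.cos(x[2]),np.sin(x[2]); return np.array([x[0]+c*p[0]-s*p[1],x[1]+s*p[0]+c*p[1],p[2]])
def Jinv(P,x=JG): c,s=np.cos(x[2]),np.sin(x[2]); d=np.array(P)-[x[0],x[1],0]; return np.array([c*d[0]+s*d[1],-s*d[0]+c*d[1],d[2]])
E
python3 - <<'E'
from h import *
rows([(.25,-.40,.24,.6),(.36,-.25,.23,1.1),(.43,0.0,.21,1.704),(.43,.081,.20,1.704)])
E
```

```text
[12.39, -6.99, 0.08, 0.01, 0.0, -17.6]
[27.25, -18.18, 1.07, 0.01, 0.01, -46.25]
[41.17, -40.09, 3.07, 0.01, 0.01, -80.86]
[43.5, -47.85, 4.07, 0.01, 0.01, -80.86]
```

```bash
python3 -m creep '[[[4,-2.4,0,0,0,-8,1],[8,-5,0,0,0,-16,1],[12,-7,0,0,0,-24,1],[16,-9.5,0.3,0,0,-32,1],[19.5,-12.5,0.6,0,0,-40,1],[23,-15,0.8,0,0,-48,1],[27,-18,1,0,0,-56,1],[30,-22,1.5,0,0,-64,1]]]' 10; python3 - <<'E'
from h import *
rows([(.43,.081,.20,1.704)])
E
```

```text
time: 1.65
tool_pos: [0.377, -0.2047, 0.2261]
tool_rot: [3.139, 0.001, 1.415]
contact_force: [1.0, -0.2, -0.4]
opening: 0.0917
[29.05, 0.8, 2.58, 0.12, 0.08, -16.55]
```

```bash
python3 -m creep '[[[4.5,0,0.4,0,0,-4,1],[9,0.2,0.8,0,0,-8,1],[13.5,0.3,1.2,0,0,-12,1],[18,0.5,1.6,0,0,-16.5,1],[22.5,0.6,2,0,0,-16.5,1],[27,0.7,2.4,0,0,-16.5,1],[29,0.8,2.6,0,0,-16.5,1],[29,0.8,2.6,0,0,-16.5,1]]]' 10; python3 - <<'E'
from h import *
p=robot.camera_params("wrist"); im=snap("wrist","w1.png")
for l in ["handle","hold_arm","counterweight"]:
    for r in robot.look_for("wrist",l)[:3]:
        w=cw(r["centre"],p); print(l,r["score"],w.round(4),Jinv(w).round(4),proj(w,p).round())
for q in [(-.065,.072,.094),(-.065,-.072,.094),(-.065,-.042,.094),(.075,0,.09)]:
    print(q,proj(J(q),p).round(1))
rows([(*J((-.065,-.042,.089))[:2],.089,1.704)])
E
```

```text
time: 2.45
tool_pos: [0.4299, 0.0827, 0.1996]
tool_rot: [3.14, 0.001, 1.707]
contact_force: [0.8, -0.5, 0.5]
opening: 0.092
handle 0.9 [0.5253 0.135  0.0965] [ 0.0371 -0.0013  0.0965] [378. 152.]
hold_arm 0.97 [0.5281 0.1339 0.0979] [ 0.0397 -0.0028  0.0979] [382. 154.]
counterweight 0.58 [0.54   0.1446 0.1767] [0.0529 0.0062 0.1767] [465. 156.]
(-0.065, 0.072, 0.094) [255.2  56.2]
(-0.065, -0.072, 0.094) [254.9 230.5]
(-0.065, -0.042, 0.094) [255.  198.3]
(0.075, 0, 0.09) [420.  149.6]
[0.18, -0.02, 11.09, 0.1, 0.12, -0.11]
```

View pics/w1.png

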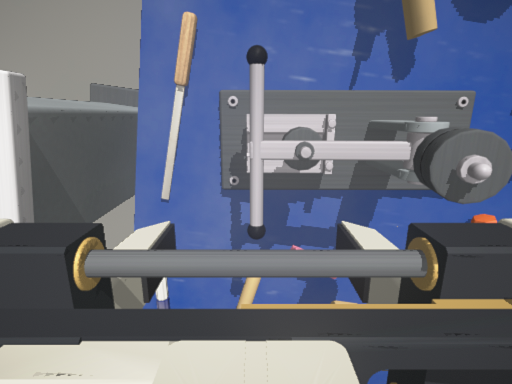

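```bash
python3 -m creep '[[[0.2,0.1,2.5,0,0,0,1],[0.2,0.1,5,0,0,0,1],[0.2,0.1,7.5,0,0,0,1],[0.2,0.1,9.5,0,0,0,1],[0.2,0.1,11.1,0,0,0,1],[0.2,0.1,11.1,0,0,0,1]]]' 8; python3 - <<'E'
from h import *
pt=robot.camera_params("top"); ps=robot.camera_params("scene")
for zb in np.arange(.02,.075,.005):
    P=J((.14,0,zb)); 
    from scipy.optimize import brentq
    def g(th):
        c=np.array([75,90])+70*np.array([np.sin(th),np.cos(th)])+22*np.array([np.cos(th),-np.sin(th)])
        s=(140-c[0])/np.sin(th); return c[1]+s*np.cos(th)-zb*1000
    try: th=brentq(g,1.5,2.6)
    except Exception: th=None
    u,v=proj(P,pt); a,b=proj(P,ps)
    print(round(zb,3),th,"topz",(u-150+.4)*4,(v-140+.4)*4,"scz",(a-150+.35)*3.3,(b-150+.35)*3.3)
E
```

```text
time: 3.25
tool_pos: [0.4296, 0.0802, 0.0876]
tool_rot: [-3.14, 0.002, 1.7]
contact_force: [-1.3, -0.1, -0.1]
opening: 0.0919
0.02 2.160821941384733 topz 289.20949391703766 145.35603230049512 scz 211.08043694615301 234.96248166051376
0.025 2.114520349469267 topz 288.43979923022255 144.37866594576562 scz 210.6257579405379 230.54355298967013
0.03 2.0648751578526903 topz 287.6628124017873 143.39203995342208 scz 210.16820593801407 226.09670227216526
0.035 2.0117115882790406 topz 286.8784293091052 142.3960221074652 scz 209.70775362171128 221.62166402113786
0.04 1.9548923612763722 topz 286.0865438377489 141.39047766268638 scz 209.24437332734755 217.11816937330914
0.045 1.8943376289782452 topz 285.2870478336341 140.37526928389966 scz 208.77803703768905 212.5859460351349
0.05 1.8300488035034617 topz 284.47983105377693 139.3502569834122 scz 208.3087163769031 208.0247182279254
0.055 1.7621350524423758 topz 283.664781115618 138.3152980566757 scz 207.83638260480265 203.4342066319069
0.06 1.690839858944253 topz 282.8417834448627 137.27024701605453 scz 207.36100661097908 198.81412832920316
0.065 1.6165634064533794 topz 282.01072122179096 136.21495552264682 scz 206.88255890882212 194.16419674571145
0.07 1.5398750846823899 topz 281.1714753259771 135.149272316092 scz 206.4010096294226 189.48412159184753
```

```bash
python3 -m creep '[[[0,0,0,0,0,0,-1],[0,0,0,0,0,0,-1],[0,0,0,0,0,0,-1],[0,0,0,0,0,0,-1],[0,0,0,0,0,0,-1],[0,0,0,0,0,0,-1],[0,0,0,0,0,0,-1],[0,0,0,0,0,0,-1]]]' 8; python3 - <<'E'
from h import *
im=cv2.imread('pics/scene0.png')[200:250,190:240]
cv2.imwrite('pics/buf.png',cv2.resize(im,None,fx=12,fy=12,interpolation=cv2.INTER_CUBIC))
s=robot.observe(); print(s['contact_force'],s['opening'],Jinv(s['tool_pos']))
E
```

```text
time: 4.05
tool_pos: [0.4296, 0.0802, 0.0876]
tool_rot: [-3.14, 0.002, 1.7]
contact_force: [-0.5, -0.3, -0.3]
opening: 0.0327
[-0.54669314 -0.30679883 -0.2740096 ] 0.032691820840848894 [-0.06508661 -0.04287442  0.08755679]
```

View pics/buf.png

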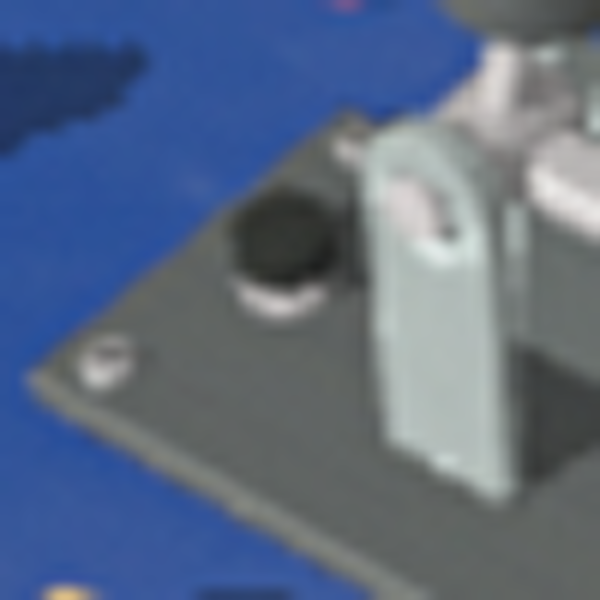

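```bash
python3 -m creep '[[[0,0,0,0,0,0,-1],[0,0,0,0,0,0,-1],[0,0,0,0,0,0,-1],[0,0,0,0,0,0,-1],[0,0,0,0,0,0,-1],[0,0,0,0,0,0,-1]]]' 8
```

```text
time: 4.65
tool_pos: [0.4311, 0.0804, 0.0878]
tool_rot: [3.14, 0.002, 1.7]
contact_force: [5.0, 1.7, -3.0]
opening: 0.0116
```

```bash
cat >> h.py <<'E'
C0=np.array([.4311,.0804,.0878]); EX=np.array([np.cos(.1335),np.sin(.1335),0])
def arc(step,n=8,dr=0):
    s=robot.observe(); d=s['tool_pos']-C0; x=-.13994+d@EX; z=.004+d[2]
    ph=np.arctan2(z,-x); r=np.hypot(x,z)
    F=np.array(s['contact_force']); ft=F@EX*np.sin(ph)+F[2]*np.cos(ph); fr=-F@EX*np.cos(ph)+F[2]*np.sin(ph)
    print('t',round(s['time'],2),'theta',round(ph-.0586,4),'r',round(r*1000,2),'F',F.round(1),'Ftan',round(ft,2),'Frad',round(fr,2),'y',round(d@np.array([-EX[1],EX[0],0])*1000,1))
    R0=Ro.from_euler('xyz',s["tool_rot"])
    for k in range(1,n+1):
        a=ph+step*k; t=np.array([-.14*np.cos(a)-x,0,.14*np.sin(a)-z]); w=EX*t[0]+np.array([0,0,t[2]])
        w+=np.array([-EX[1],EX[0],0])*(-(d@np.array([-EX[1],EX[0],0])))
        print((R0.inv().apply(w)*100).round(2).tolist())
E
python3 -c "
from h import *
arc(.03)"
```

```text
t 4.65 theta -0.0298 r 140.02 F [ 5.   1.7 -3. ] Ftan -2.81 Frad -5.28 y 0.0
[-0.0, 0.02, -0.42]
[-0.0, 0.05, -0.84]
[-0.0, 0.1, -1.26]
[-0.0, 0.15, -1.67]
[-0.01, 0.22, -2.09]
[-0.01, 0.3, -2.5]
[-0.01, 0.4, -2.91]
[-0.01, 0.5, -3.31]
```

```bash
python3 -m creep '[[[0,0.02,-0.42,0,0,0,-1],[0,0.05,-0.84,0,0,0,-1],[0,0.1,-1.26,0,0,0,-1],[0,0.15,-1.67,0,0,0,-1],[0,0.22,-2.09,0,0,0,-1],[0,0.3,-2.5,0,0,0,-1],[0,0.4,-2.91,0,0,0,-1],[0,0.5,-3.31,0,0,0,-1]]]' 8;  python3 -c "
from h import *
arc(.03)
snap('scene','s2.png')"
```

```text
time: 5.45
tool_pos: [0.4339, 0.0808, 0.1207]
tool_rot: [-3.138, 0.002, 1.7]
contact_force: [-6.9, -3.3, -1.0]
opening: 0.0115
t 5.45 theta 0.2045 r 141.97 F [-6.9 -3.3 -1. ] Ftan -2.85 Frad 6.72 y 0.1
[-0.01, 0.3, -0.35]
[-0.01, 0.43, -0.75]
[-0.01, 0.57, -1.15]
[-0.01, 0.72, -1.54]
[-0.01, 0.88, -1.93]
[-0.01, 1.05, -2.31]
[-0.01, 1.24, -2.69]
[-0.01, 1.43, -3.06]
```

View pics/s2.png

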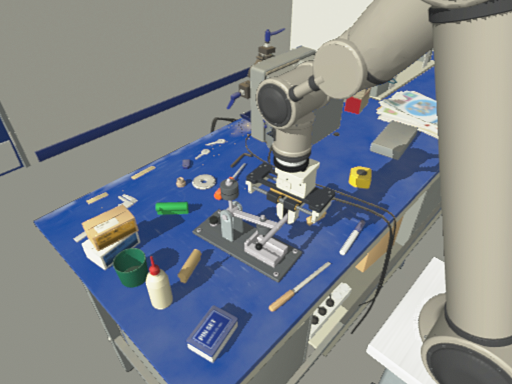

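```bash
python3 - <<'E'
from h import *
im=snap("wrist","w2.png")
p=robot.camera_params("wrist")
s=robot.observe()
for r in robot.look_for("wrist","handle")[:2]: print(Jinv(cw(r["centre"],p)).round(4))
print(Jinv(s['tool_pos']),proj(s['tool_pos'],p))
im=cv2.imread('pics/s2.png')[160:270,190:320]
cv2.imwrite('pics/s2z.png',cv2.resize(im,None,fx=5,fy=5,interpolation=cv2.INTER_CUBIC))
E
```

```text
[-0.0361  0.0064  0.1177]
[-0.06069248 -0.04285573  0.1209629 ] [256.19749828 250.18164499]
```

View pics/w2.png

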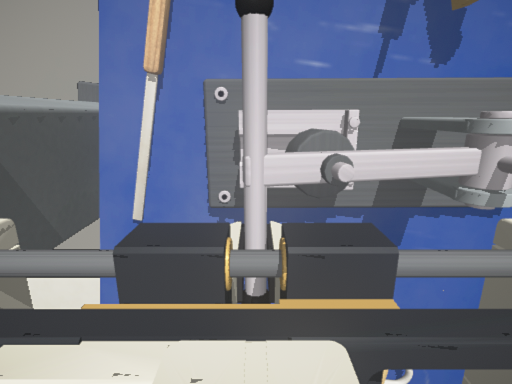

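View pics/s2z.png

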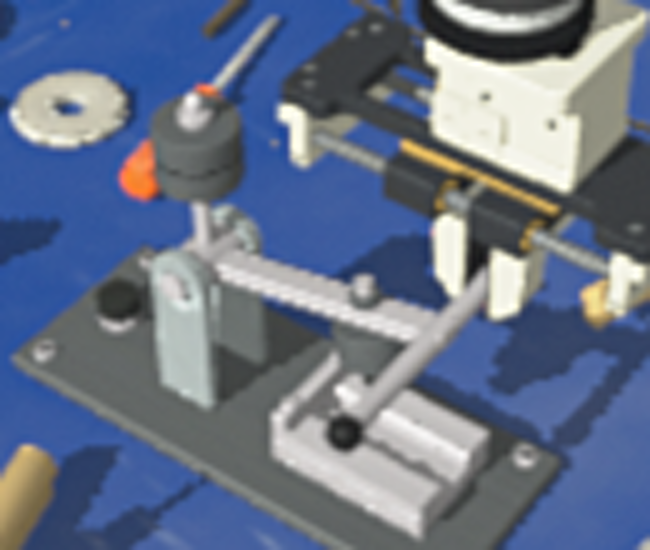

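```bash
python3 - <<'E'
from h import *
ps=robot.camera_params("scene");pw=robot.camera_params("wrist")
for th in [-.03,.1,.14,.18,.22]:
    ph=th+.0586; P=J((.0765-.14*np.cos(ph),.072,.09+.14*np.sin(ph)))
    Q=J((.0765-.14*np.cos(ph),.0,.09+.14*np.sin(ph)))
    print(th,P.round(3),proj(P,ps).round(1),'wrist',proj(P,pw).round(1),proj(Q,pw).round(1))
E
```

```text
-0.03 [0.416 0.194 0.094] [259.7 253.5] wrist [249.9  22.3] [251.2 161.5]
0.1 [0.418 0.195 0.112] [259.1 247.6] wrist [252.9  10.5] [253.9 166.9]
0.14 [0.419 0.195 0.118] [258.8 245.6] wrist [255.    6.3] [255.8 168.7]
0.18 [0.42  0.195 0.123] [258.3 243.7] wrist [257.8   1.7] [258.3 170.7]
0.22 [0.421 0.195 0.129] [257.8 241.7] wrist [261.5  -3.2] [261.4 172.9]
```

```bash
python3 -m creep '[[[0,-0.05,0.4,0,0,0,-1],[0,-0.1,0.8,0,0,0,-1],[0,-0.15,1.3,0,0,0,-1],[0,-0.2,1.8,0,0,0,-1],[0,-0.25,2.3,0,0,0,-1],[0,-0.25,2.8,0,0,0,-1],[0,-0.25,3.3,0,0,0,-1],[0,-0.25,3.4,0,0,0,-1]]]' 8;  python3 -c "
from h import *
arc(.03,1)"
```

```text
time: 6.4
tool_pos: [0.4312, 0.0805, 0.0868]
tool_rot: [-3.138, 0.002, 1.7]
contact_force: [-7.3, -2.1, 11.2]
opening: 0.0118
t 6.4 theta -0.0375 r 139.83 F [-7.3 -2.1 11.2] Ftan 11.03 Frad 7.76 y 0.1
[-0.01, -0.0, -0.42]
```

```bash
python3 -m creep '[[[0,0,0,0,0,0,-0.4],[0,0,0,0,0,0,-0.4],[0,0,0,0,0,0,-0.4],[0,0,0,0,0,0,-0.4]]]' 8;  python3 -c "
from h import *
arc(.03,1)
im=snap('wrist','w3.png')
s2=snap('scene','s3.png')
im=cv2.imread('pics/s3.png')[160:270,190:320]
cv2.imwrite('pics/s3z.png',cv2.resize(im,None,fx=5,fy=5,interpolation=cv2.INTER_CUBIC))
"
```

```text
time: 6.8
tool_pos: [0.4318, 0.0805, 0.0869]
tool_rot: [-3.139, 0.002, 1.7]
contact_force: [-1.0, 1.1, -0.1]
opening: 0.0276
t 6.8 theta -0.036 r 139.23 F [-1.   1.1 -0.1] Ftan -0.12 Frad 0.84 y 0.1
[-0.01, -0.06, -0.42]
```

View pics/w3.png

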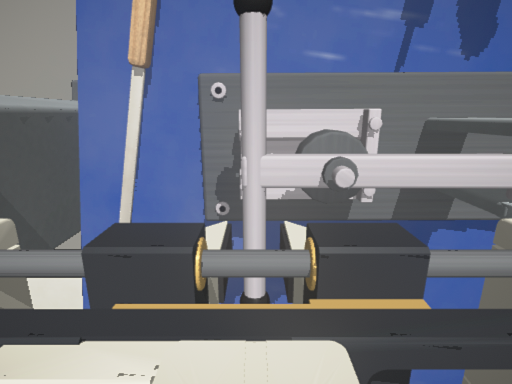

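View pics/s3z.png

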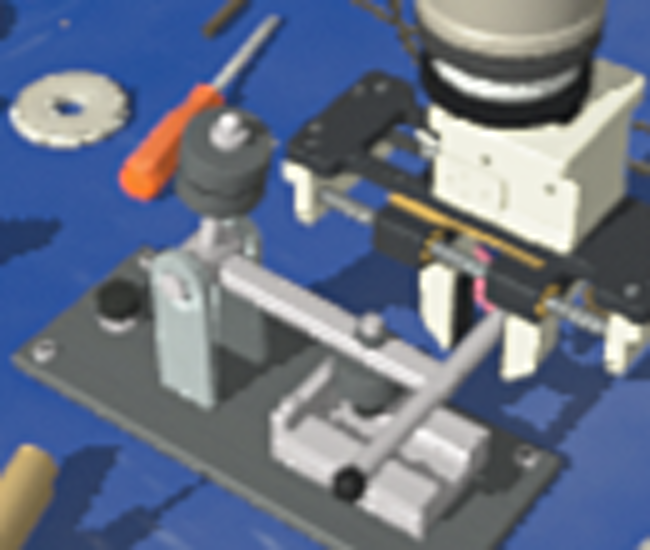

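```bash
python3 -m creep '[[[0,0,0,0,0,0,-1],[0,0,0,0,0,0,-1],[0,0,0,0,0,0,-1],[0,0,0,0,0,0,-1],[0,0,0,0,0,0,-1]]]' 12; sed -i 's/z=.004+d\[2\]/z=-.0042+d[2]/; s/ph-.0586,4/ph,4/' h.py; python3 -c "
from h import *
arc(.025,8)"
```

```text
time: 7.4
tool_pos: [0.4312, 0.0805, 0.0868]
tool_rot: [-3.138, 0.002, 1.7]
contact_force: [-1.8, -0.4, 2.2]
opening: 0.0114
t 7.4 theta -0.0369 r 139.94 F [-1.8 -0.4  2.2] Ftan 2.28 Frad 1.78 y 0.1
[-0.01, -0.02, -0.35]
[-0.01, -0.02, -0.7]
[-0.01, -0.01, -1.05]
[-0.01, 0.01, -1.4]
[-0.01, 0.03, -1.75]
[-0.01, 0.07, -2.1]
[-0.01, 0.11, -2.44]
[-0.01, 0.16, -2.79]
```

```bash
sed -i 's/^C0=.*; EX/C0=np.array([.4312,.0805,.0868]); EX/' h.py; python3 -m creep '[[[0,-0.01,-0.4,0,0,0,-1],[0,-0.01,-0.8,0,0,0,-1],[0,0.01,-1.2,0,0,0,-1],[0,0.05,-1.6,0,0,0,-1],[0,0.1,-2,0,0,0,-1],[0,0.15,-2.4,0,0,0,-1],[0,0.21,-2.8,0,0,0,-1],[0,0.26,-3.1,0,0,0,-1]]]' 12; python3 -c "
from h import *
arc(.04,8)"
```

```text
time: 8.2
tool_pos: [0.4335, 0.0808, 0.1181]
tool_rot: [-3.137, 0.002, 1.7]
contact_force: [-2.5, -1.0, -2.9]
opening: 0.0113
t 8.2 theta 0.1943 r 140.29 F [-2.5 -1.  -2.9] Ftan -3.35 Frad 2.0 y -0.0
[0.0, 0.14, -0.54]
[-0.0, 0.28, -1.08]
[-0.0, 0.44, -1.62]
[-0.0, 0.62, -2.15]
[-0.0, 0.83, -2.67]
[-0.0, 1.05, -3.19]
[-0.0, 1.29, -3.69]
[-0.0, 1.56, -4.19]
```

```bash
python3 -m creep '[[[0,0.14,-0.54,0,0,0,-1],[0,0.28,-1.08,0,0,0,-1],[0,0.44,-1.62,0,0,0,-1],[0,0.62,-2.15,0,0,0,-1],[0,0.83,-2.67,0,0,0,-1],[0,1.05,-3.19,0,0,0,-1],[0,1.29,-3.69,0,0,0,-1],[0,1.56,-4.19,0,0,0,-1]]]' 12; python3 -c "
from h import *
arc(.05,8)"
```

```text
time: 9.0
tool_pos: [0.4477, 0.0827, 0.1602]
tool_rot: [-3.133, 0.002, 1.701]
contact_force: [-9.5, -3.6, 1.8]
opening: 0.0118
t 9.0 theta 0.5116 r 141.4 F [-9.5 -3.6  1.8] Ftan -3.31 Frad 9.47 y 0.0
[-0.0, 0.48, -0.54]
[-0.0, 0.86, -1.12]
[-0.0, 1.27, -1.69]
[-0.0, 1.71, -2.23]
[0.0, 2.17, -2.76]
[0.0, 2.67, -3.26]
[0.0, 3.18, -3.73]
[0.0, 3.72, -4.18]
```

```bash
sed -i 's/z=-.0042+d/z=-.0070+d/' h.py; python3 -c "
from h import *
arc(.04,8)"
```

```text
t 9.0 theta 0.4942 r 140.05 F [-9.5 -3.6  1.8] Ftan -3.14 Frad 9.52 y 0.0
[-0.0, 0.28, -0.49]
[-0.0, 0.57, -0.97]
[-0.0, 0.88, -1.43]
[-0.0, 1.2, -1.89]
[-0.0, 1.55, -2.33]
[-0.0, 1.91, -2.75]
[0.0, 2.29, -3.16]
[0.0, 2.69, -3.56]
```

```bash
python3 -m creep '[[[0,0.27,-0.49,0,0,0,-1],[0,0.55,-0.97,0,0,0,-1],[0,0.86,-1.43,0,0,0,-1],[0,1.2,-1.89,0,0,0,-1],[0,1.54,-2.33,0,0,0,-1],[0,1.9,-2.75,0,0,0,-1],[0,2.28,-3.16,0,0,0,-1],[0,2.69,-3.56,0,0,0,-1]]]' 12; python3 -c "
from h import *
arc(.04,8)"
```

```text
time: 9.8
tool_pos: [0.4737, 0.0862, 0.1965]
tool_rot: [-3.131, 0.002, 1.701]
contact_force: [-10.2, -2.1, 7.6]
opening: 0.0116
t 9.8 theta 0.8138 r 141.3 F [-10.2  -2.1   7.6] Ftan -2.34 Frad 12.72 y 0.0
[-0.0, 0.5, -0.29]
[-0.0, 0.93, -0.65]
[0.0, 1.37, -1.0]
[0.0, 1.82, -1.33]
[0.0, 2.28, -1.64]
[0.0, 2.76, -1.93]
[0.0, 3.25, -2.2]
[0.01, 3.75, -2.45]
```

```bash
sed -i 's/z=-.0070+d/z=-.0095+d/' h.py; python3 -c "
from h import *
arc(.04,8)"
```

```text
t 9.8 theta 0.8015 r 139.49 F [-10.2  -2.1   7.6] Ftan -2.18 Frad 12.74 y 0.0
[-0.0, 0.37, -0.42]
[-0.0, 0.79, -0.79]
[-0.0, 1.23, -1.14]
[0.0, 1.68, -1.48]
[0.0, 2.14, -1.79]
[0.0, 2.61, -2.09]
[0.0, 3.1, -2.37]
[0.0, 3.59, -2.63]
```

```bash
python3 -m creep '[[[0,0.37,-0.4,0,0,0,-1],[0,0.79,-0.78,0,0,0,-1],[0,1.23,-1.14,0,0,0,-1],[0,1.68,-1.48,0,0,0,-1],[0,2.14,-1.79,0,0,0,-1],[0,2.61,-2.09,0,0,0,-1]]]' 12; python3 -c "
from h import *
arc(.04,8)"
```

```text
time: 10.4
tool_pos: [0.5004, 0.0898, 0.2175]
tool_rot: [-3.131, 0.002, 1.701]
contact_force: [-1.8, -1.2, 3.1]
opening: 0.0118
t 10.4 theta 1.046 r 140.04 F [-1.8 -1.2  3.1] Ftan -0.14 Frad 3.67 y 0.0
[-0.0, 0.49, -0.27]
[0.0, 0.99, -0.53]
[0.0, 1.5, -0.76]
[0.0, 2.01, -0.98]
[0.0, 2.54, -1.17]
[0.01, 3.07, -1.35]
[0.01, 3.61, -1.5]
[0.01, 4.15, -1.63]
```

```bash
python3 -m creep '[[[0,0.49,-0.27,0,0,0,-1],[0,0.99,-0.53,0,0,0,-1],[0,1.5,-0.76,0,0,0,-1],[0,2.01,-0.98,0,0,0,-1],[0,2.54,-1.17,0,0,0,-1],[0,3.07,-1.35,0,0,0,-1],[0,3.61,-1.5,0,0,0,-1],[0,4.15,-1.63,0,0,0,-1]]]' 12; python3 -c "
from h import *
arc(.03,8)"
```

```text
time: 11.2
tool_pos: [0.5423, 0.0953, 0.2334]
tool_rot: [-3.131, 0.002, 1.701]
contact_force: [-0.6, -1.2, 0.5]
opening: 0.0114
t 11.2 theta 1.3702 r 139.95 F [-0.6 -1.2  0.5] Ftan -0.63 Frad 0.66 y -0.1
[0.01, 0.41, -0.09]
[0.01, 0.83, -0.16]
[0.01, 1.24, -0.21]
[0.01, 1.66, -0.26]
[0.02, 2.08, -0.29]
[0.02, 2.5, -0.31]
[0.02, 2.92, -0.31]
[0.02, 3.34, -0.31]
```

```bash
python3 -m creep '[[[0,0.41,-0.09,0,0,0,-1],[0,0.83,-0.16,0,0,0,-1],[0,1.24,-0.21,0,0,0,-1],[0,1.66,-0.26,0,0,0,-1],[0,2.08,-0.29,0,0,0,-1],[0,2.5,-0.3,0,0,0,-1],[0,2.92,-0.3,0,0,0,-1]]]' 12; python3 -c "
from h import *
arc(.015,8)
im=snap('scene','s4.png')
im=cv2.imread('pics/s4.png')[130:280,170:330]
cv2.imwrite('pics/s4z.png',cv2.resize(im,None,fx=5,fy=5,interpolation=cv2.INTER_CUBIC)[:600,:800])"
```

```text
time: 11.9
tool_pos: [0.5716, 0.0992, 0.236]
tool_rot: [-3.131, 0.002, 1.701]
contact_force: [0.6, -1.0, 1.1]
opening: 0.0112
t 11.9 theta 1.5826 r 139.72 F [ 0.6 -1.   1.1] Ftan 0.45 Frad 1.1 y -0.2
[0.02, 0.21, -0.03]
[0.02, 0.42, -0.02]
[0.02, 0.63, -0.01]
[0.02, 0.84, -0.0]
[0.02, 1.05, 0.01]
[0.02, 1.26, 0.03]
[0.02, 1.47, 0.05]
[0.03, 1.68, 0.08]
```

View pics/s4z.png

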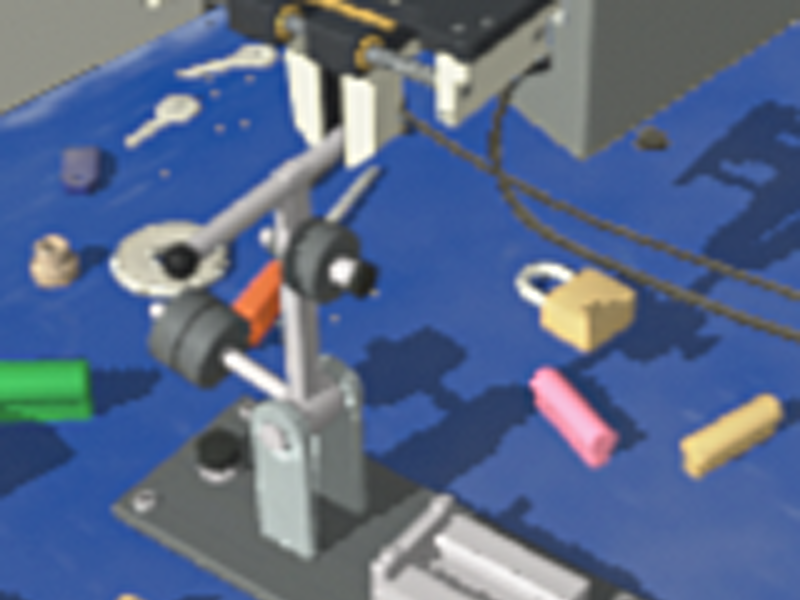

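```bash
python3 -m creep '[[[0,0.21,-0.01,0,0,0,-1],[0,0.42,-0.01,0,0,0,-1],[0,0.63,0,0,0,0,-1],[0,0.84,0,0,0,0,-1],[0,1.05,0.01,0,0,0,-1],[0,1.26,0.03,0,0,0,-1],[0,1.47,0.05,0,0,0,-1],[0,1.68,0.08,0,0,0,-1]]]' 12; python3 -c "
from h import *
arc(.015,8)"
```

```text
time: 12.75
tool_pos: [0.5889, 0.1015, 0.2349]
tool_rot: [-3.132, 0.002, 1.701]
contact_force: [0.8, -0.4, -0.9]
opening: 0.0116
t 12.75 theta 1.7081 r 139.91 F [ 0.8 -0.4 -0.9] Ftan 0.88 Frad -0.78 y -0.2
[0.02, 0.21, 0.02]
[0.02, 0.42, 0.05]
[0.02, 0.62, 0.09]
[0.02, 0.83, 0.12]
[0.02, 1.04, 0.16]
[0.02, 1.24, 0.21]
[0.03, 1.45, 0.25]
[0.03, 1.65, 0.3]
```

```bash
python3 -m creep '[[[0,0.21,0.02,0,0,0,-1],[0,0.42,0.05,0,0,0,-1],[0,0.62,0.09,0,0,0,-1],[0,0.83,0.12,0,0,0,-1],[0,1.04,0.16,0,0,0,-1],[0,1.24,0.21,0,0,0,-1]]]' 12; python3 -c "
from h import *
arc(.015,8)
im=snap('scene','s5.png')
im=cv2.imread('pics/s5.png')[160:260,180:280]
cv2.imwrite('pics/s5z.png',cv2.resize(im,None,fx=6,fy=6,interpolation=cv2.INTER_CUBIC)[:600,:800])"
```

```text
time: 13.35
tool_pos: [0.6014, 0.1031, 0.2327]
tool_rot: [-3.132, 0.002, 1.701]
contact_force: [1.7, -0.6, -0.6]
opening: 0.0116
t 13.35 theta 1.7997 r 140.02 F [ 1.7 -0.6 -0.6] Ftan 1.7 Frad -0.25 y -0.3
[0.03, 0.2, 0.05]
[0.03, 0.41, 0.1]
[0.03, 0.61, 0.15]
[0.03, 0.81, 0.21]
[0.03, 1.01, 0.27]
[0.03, 1.22, 0.33]
[0.03, 1.41, 0.4]
[0.03, 1.61, 0.46]
```

View pics/s5z.png

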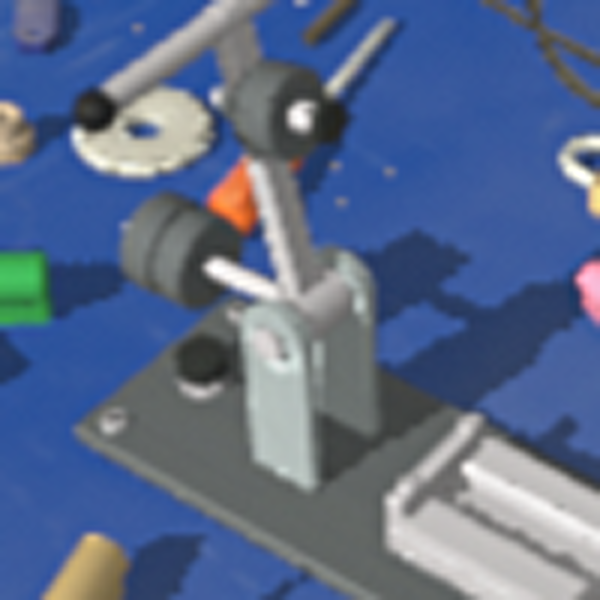

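```bash
python3 -m creep '[[[0,0.2,0.05,0,0,0,-1],[0,0.41,0.1,0,0,0,-1],[0,0.61,0.15,0,0,0,-1],[0,0.81,0.21,0,0,0,-1],[0,1.01,0.27,0,0,0,-1],[0,1.22,0.33,0,0,0,-1]]]' 12; python3 -c "
from h import *
arc(.01,8)"
```

```text
time: 14.0
tool_pos: [0.6139, 0.1047, 0.2291]
tool_rot: [-3.132, 0.002, 1.701]
contact_force: [1.2, 0.0, -1.4]
opening: 0.0113
t 14.0 theta 1.893 r 139.95 F [ 1.2  0.  -1.4] Ftan 1.53 Frad -0.97 y -0.3
[0.03, 0.13, 0.04]
[0.03, 0.27, 0.08]
[0.03, 0.4, 0.13]
[0.03, 0.53, 0.18]
[0.03, 0.66, 0.23]
[0.03, 0.79, 0.28]
[0.03, 0.92, 0.33]
[0.03, 1.05, 0.38]
```

Finer steps now.

```bash
python3 -m creep '[[[0,0.13,0.04,0,0,0,-1],[0,0.27,0.08,0,0,0,-1],[0,0.4,0.13,0,0,0,-1],[0,0.53,0.18,0,0,0,-1],[0,0.53,0.18,0,0,0,-1]]]' 12; python3 -c "
from h import *
arc(.01,8)
im=snap('scene','s6.png')
im=cv2.imread('pics/s6.png')[160:260,180:280]
cv2.imwrite('pics/s6z.png',cv2.resize(im,None,fx=6,fy=6,interpolation=cv2.INTER_CUBIC)[:600,:800])"
```

```text
time: 14.5
tool_pos: [0.6193, 0.1054, 0.2271]
tool_rot: [-3.132, 0.002, 1.701]
contact_force: [1.8, -0.1, -2.3]
opening: 0.0119
t 14.5 theta 1.9348 r 140.01 F [ 1.8 -0.1 -2.3] Ftan 2.48 Frad -1.55 y -0.3
[0.03, 0.13, 0.05]
[0.03, 0.26, 0.1]
[0.03, 0.39, 0.15]
[0.03, 0.52, 0.21]
[0.03, 0.65, 0.26]
[0.03, 0.78, 0.32]
[0.04, 0.91, 0.37]
[0.04, 1.03, 0.43]
```

View pics/s6z.png

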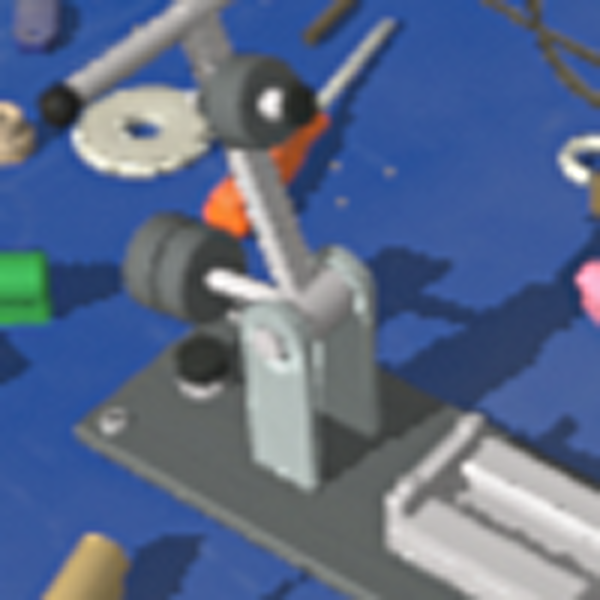

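```bash
python3 -m creep '[[[0,0.13,0.05,0,0,0,-1],[0,0.26,0.1,0,0,0,-1],[0,0.39,0.15,0,0,0,-1],[0,0.39,0.15,0,0,0,-1]]]' 12; python3 -c "
from h import *
arc(.01,5)"; python3 -m creep '[[[0,0.12,0.05,0,0,0,-1],[0,0.24,0.1,0,0,0,-1],[0,0.36,0.16,0,0,0,-1],[0,0.36,0.16,0,0,0,-1]]]' 12; python3 -c "
from h import *
arc(.01,5)"
```

```text
time: 14.95
tool_pos: [0.6233, 0.106, 0.2255]
tool_rot: [-3.132, 0.002, 1.701]
contact_force: [1.5, 0.0, -2.3]
opening: 0.0117
t 14.95 theta 1.9657 r 139.98 F [ 1.5  0.  -2.3] Ftan 2.25 Frad -1.54 y -0.3
[0.04, 0.13, 0.05]
[0.04, 0.26, 0.11]
[0.04, 0.39, 0.16]
[0.04, 0.51, 0.22]
[0.04, 0.64, 0.28]
time: 15.35
tool_pos: [0.6271, 0.1064, 0.2238]
tool_rot: [-3.133, 0.002, 1.701]
contact_force: [2.9, 0.5, -1.4]
opening: 0.0116
t 15.35 theta 1.9958 r 139.95 F [ 2.9  0.5 -1.4] Ftan 3.24 Frad -0.02 y -0.4
[0.04, 0.13, 0.05]
[0.04, 0.26, 0.11]
[0.04, 0.38, 0.17]
[0.04, 0.51, 0.23]
[0.04, 0.63, 0.29]
```

```bash
python3 -m creep '[[[0.04,0.13,0.06,0,0,0,-1],[0.04,0.26,0.11,0,0,0,-1],[0.04,0.26,0.11,0,0,0,-1],[0.04,0.26,0.11,0,0,0,-1]]]' 12; python3 -c "
from h import *
arc(.01,3)"
```

```text
time: 15.75
tool_pos: [0.6298, 0.1068, 0.2226]
tool_rot: [-3.133, 0.002, 1.701]
contact_force: [2.4, -2.1, -2.5]
opening: 0.0113
t 15.75 theta 2.0166 r 139.96 F [ 2.4 -2.1 -2.5] Ftan 2.96 Frad -1.39 y -0.3
[0.03, 0.13, 0.06]
[0.03, 0.25, 0.12]
[0.03, 0.38, 0.18]
```

```bash
python3 -m creep '[[[0,0.12,0.06,0,0,0,-1],[0,0.25,0.12,0,0,0,-1],[0,0.25,0.12,0,0,0,-1],[0,0.25,0.12,0,0,0,-1]]]' 12; python3 -c "
from h import *
arc(.01,3)"
```

```text
time: 16.15
tool_pos: [0.6323, 0.1072, 0.2213]
tool_rot: [-3.133, 0.002, 1.701]
contact_force: [1.8, -1.0, -2.0]
opening: 0.0115
t 16.15 theta 2.0373 r 139.94 F [ 1.8 -1.  -2. ] Ftan 2.36 Frad -1.05 y -0.3
[0.03, 0.13, 0.06]
[0.03, 0.25, 0.12]
[0.03, 0.38, 0.19]
```

```bash
python3 -m creep '[[[0,0.12,0.06,0,0,0,-1],[0,0.25,0.12,0,0,0,-1],[0,0.25,0.12,0,0,0,-1],[0,0.25,0.12,0,0,0,-1]]]' 12; python3 -c "
from h import *
arc(.01,3)
im=snap('scene','s7.png')
im=cv2.imread('pics/s7.png')[160:260,180:280]
cv2.imwrite('pics/s7z.png',cv2.resize(im,None,fx=6,fy=6,interpolation=cv2.INTER_CUBIC)[:600,:800])"
```

```text
time: 16.55
tool_pos: [0.6349, 0.1076, 0.22]
tool_rot: [-3.133, 0.002, 1.701]
contact_force: [3.1, -1.1, -1.9]
opening: 0.0113
t 16.55 theta 2.058 r 140.01 F [ 3.1 -1.1 -1.9] Ftan 3.49 Frad -0.35 y -0.3
[0.03, 0.12, 0.07]
[0.03, 0.25, 0.13]
[0.03, 0.37, 0.2]
```

View pics/s7z.png

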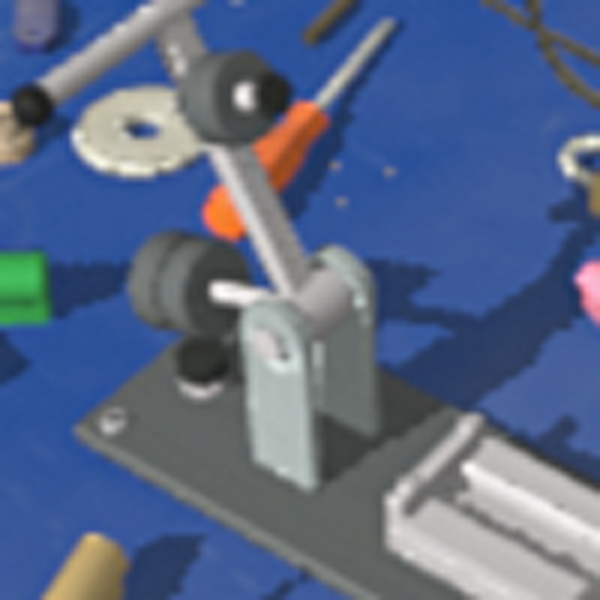

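```bash
python3 -m creep '[[[0,0.12,0.06,0,0,0,-1],[0,0.25,0.13,0,0,0,-1],[0,0.25,0.13,0,0,0,-1],[0,0.25,0.13,0,0,0,-1]]]' 12; python3 -c "
from h import *
arc(.01,3)"
```

```text
time: 17.0
tool_pos: [0.6375, 0.1079, 0.2187]
tool_rot: [-3.133, 0.002, 1.701]
contact_force: [2.2, -2.0, -1.7]
opening: 0.0118
t 17.0 theta 2.0789 r 140.1 F [ 2.2 -2.  -1.7] Ftan 2.53 Frad -0.55 y -0.3
[0.03, 0.12, 0.08]
[0.03, 0.24, 0.15]
[0.03, 0.36, 0.22]
```

```bash
python3 -m creep '[[[0,0.12,0.06,0,0,0,-1],[0,0.25,0.13,0,0,0,-1],[0,0.25,0.13,0,0,0,-1],[0,0.25,0.13,0,0,0,-1]]]' 12; python3 -c "
from h import *
arc(.01,3)"
```

```text
time: 17.4
tool_pos: [0.64, 0.1082, 0.2173]
tool_rot: [-3.133, 0.002, 1.701]
contact_force: [2.4, -1.2, -1.7]
opening: 0.0114
t 17.4 theta 2.0997 r 140.11 F [ 2.4 -1.2 -1.7] Ftan 2.77 Frad -0.38 y -0.3
[0.03, 0.12, 0.08]
[0.03, 0.24, 0.15]
[0.03, 0.36, 0.22]
```

```bash
python3 -m creep '[[[0,0.12,0.07,0,0,0,-1],[0,0.24,0.14,0,0,0,-1],[0,0.24,0.14,0,0,0,-1],[0,0.24,0.14,0,0,0,-1]]]' 12; python3 -c "
from h import *
arc(.01,3)"
```

```text
time: 17.8
tool_pos: [0.6425, 0.1086, 0.2158]
tool_rot: [-3.134, 0.002, 1.701]
contact_force: [2.4, -2.2, -1.7]
opening: 0.0115
t 17.8 theta 2.1204 r 140.14 F [ 2.4 -2.2 -1.7] Ftan 2.7 Frad -0.34 y -0.3
[0.03, 0.11, 0.08]
[0.03, 0.23, 0.16]
[0.03, 0.35, 0.23]
```

```bash
python3 -m creep '[[[0,0.12,0.07,0,0,0,-1],[0,0.24,0.14,0,0,0,-1],[0,0.24,0.14,0,0,0,-1],[0,0.24,0.14,0,0,0,-1]]]' 12; python3 -c "
from h import *
arc(.01,3)"
```

```text
time: 18.2
tool_pos: [0.6449, 0.1089, 0.2143]
tool_rot: [-3.134, 0.002, 1.701]
contact_force: [2.3, -1.1, -1.8]
opening: 0.0118
t 18.2 theta 2.141 r 140.21 F [ 2.3 -1.1 -1.8] Ftan 2.76 Frad -0.39 y -0.3
[0.03, 0.11, 0.09]
[0.03, 0.22, 0.17]
[0.03, 0.34, 0.25]
```

```bash
python3 -m creep '[[[0,0.11,0.08,0,0,0,-1],[0,0.23,0.16,0,0,0,-1],[0,0.23,0.16,0,0,0,-1],[0,0.23,0.16,0,0,0,-1]]]' 12; python3 -c "
from h import *
arc(.01,3)
im=snap('scene','s8.png')
im=cv2.imread('pics/s8.png')[160:260,180:280]
cv2.imwrite('pics/s8z.png',cv2.resize(im,None,fx=6,fy=6,interpolation=cv2.INTER_CUBIC)[:600,:800])"
```

```text
time: 18.6
tool_pos: [0.6473, 0.1093, 0.2127]
tool_rot: [-3.134, 0.002, 1.701]
contact_force: [2.1, -1.0, -1.1]
opening: 0.0115
t 18.6 theta 2.1617 r 140.14 F [ 2.1 -1.  -1.1] Ftan 2.2 Frad 0.16 y -0.3
[0.03, 0.11, 0.09]
[0.03, 0.22, 0.17]
[0.03, 0.34, 0.25]
```

View pics/s8z.png

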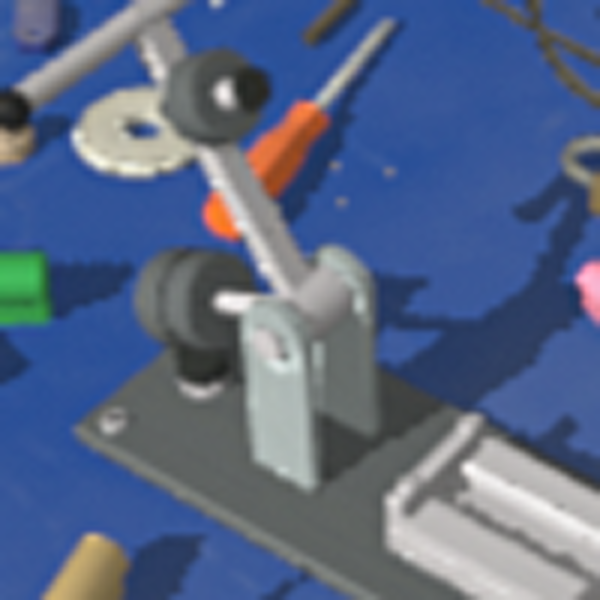

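```bash
python3 -m creep '[[[0,0.11,0.08,0,0,0,-1],[0,0.19,0.13,0,0,0,-1],[0,0.19,0.13,0,0,0,-1],[0,0.19,0.13,0,0,0,-1]]]' 12; python3 -c "
from h import *
arc(.01,3)"
```

```text
time: 19.05
tool_pos: [0.6492, 0.1095, 0.2112]
tool_rot: [-3.134, 0.002, 1.701]
contact_force: [2.6, -0.6, -2.8]
opening: 0.0115
t 19.05 theta 2.1786 r 140.02 F [ 2.6 -0.6 -2.8] Ftan 3.71 Frad -0.88 y -0.3
[0.03, 0.11, 0.08]
[0.03, 0.23, 0.16]
[0.03, 0.34, 0.24]
```

```bash
python3 -m creep '[[[0,0.11,0.08,0,0,0,-1],[0,0.19,0.14,0,0,0,-1],[0,0.19,0.14,0,0,0,-1],[0,0.19,0.14,0,0,0,-1]]]' 12; python3 -c "
from h import *
arc(.01,3)"
```

```text
time: 19.45
tool_pos: [0.6511, 0.1098, 0.2098]
tool_rot: [-3.134, 0.002, 1.701]
contact_force: [3.6, -2.1, -1.9]
opening: 0.0111
t 19.45 theta 2.1959 r 139.99 F [ 3.6 -2.1 -1.9] Ftan 3.79 Frad 0.37 y -0.3
[0.03, 0.11, 0.08]
[0.03, 0.23, 0.16]
[0.03, 0.34, 0.25]
```

```bash
python3 -m creep '[[[0,0.11,0.08,0,0,0,-1],[0,0.21,0.15,0,0,0,-1],[0,0.21,0.15,0,0,0,-1],[0,0.21,0.15,0,0,0,-1]]]' 12; python3 -c "
from h import *
arc(.01,3)"
```

```text
time: 19.85
tool_pos: [0.6533, 0.1101, 0.2082]
tool_rot: [-3.134, 0.002, 1.701]
contact_force: [2.1, -0.8, -1.6]
opening: 0.0114
t 19.85 theta 2.2154 r 139.93 F [ 2.1 -0.8 -1.6] Ftan 2.49 Frad -0.1 y -0.3
[0.03, 0.12, 0.08]
[0.03, 0.23, 0.16]
[0.03, 0.34, 0.25]
```

```bash
python3 -m creep '[[[0,0.11,0.08,0,0,0,-1],[0,0.2,0.15,0,0,0,-1],[0,0.2,0.15,0,0,0,-1],[0,0.2,0.15,0,0,0,-1]]]' 12; python3 -c "
from h import *
arc(.01,3)"
```

```text
time: 20.25
tool_pos: [0.6553, 0.1103, 0.2066]
tool_rot: [-3.134, 0.002, 1.701]
contact_force: [1.6, -1.3, -2.3]
opening: 0.0114
t 20.25 theta 2.2339 r 139.92 F [ 1.6 -1.3 -2.3] Ftan 2.54 Frad -0.97 y -0.3
[0.03, 0.12, 0.08]
[0.03, 0.23, 0.17]
[0.03, 0.33, 0.25]
```

```bash
python3 -m creep '[[[0,0.11,0.08,0,0,0,-1],[0,0.2,0.15,0,0,0,-1],[0,0.2,0.15,0,0,0,-1],[0,0.2,0.15,0,0,0,-1]]]' 12; python3 -c "
from h import *
arc(.01,3)
im=snap('scene','s9.png')
im=cv2.imread('pics/s9.png')[160:260,180:280]
cv2.imwrite('pics/s9z.png',cv2.resize(im,None,fx=6,fy=6,interpolation=cv2.INTER_CUBIC)[:600,:800])"
```

```text
time: 20.65
tool_pos: [0.6572, 0.1106, 0.205]
tool_rot: [-3.134, 0.002, 1.701]
contact_force: [1.1, -1.2, -1.7]
opening: 0.0113
t 20.65 theta 2.2517 r 139.91 F [ 1.1 -1.2 -1.7] Ftan 1.83 Frad -0.74 y -0.3
[0.03, 0.11, 0.08]
[0.03, 0.22, 0.17]
[0.03, 0.33, 0.26]
```

View pics/s9z.png

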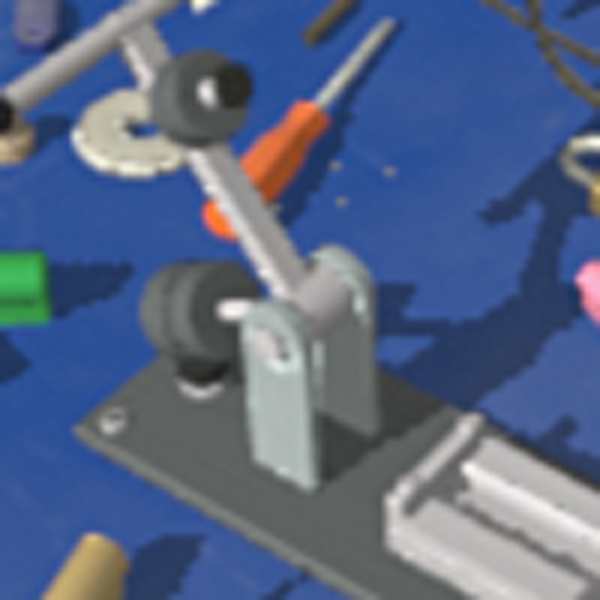

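```bash
python3 -m creep '[[[0,0.11,0.08,0,0,0,-1],[0,0.11,0.08,0,0,0,-1],[0,0.11,0.08,0,0,0,-1]]]' 12; python3 -c "
from h import *
arc(.01,3)"
```

```text
time: 21.0
tool_pos: [0.6582, 0.1107, 0.2042]
tool_rot: [-3.133, 0.002, 1.701]
contact_force: [0.6, -1.7, -1.4]
opening: 0.0114
t 21.0 theta 2.2609 r 139.93 F [ 0.6 -1.7 -1.4] Ftan 1.17 Frad -0.87 y -0.3
[0.03, 0.11, 0.08]
[0.03, 0.22, 0.17]
[0.03, 0.33, 0.26]
```

```bash
python3 -m creep '[[[0,0.11,0.09,0,0,0,-1],[0,0.11,0.09,0,0,0,-1],[0,0.11,0.09,0,0,0,-1]]]' 12; python3 -c "
from h import *
arc(.01,3)"
```

```text
time: 21.3
tool_pos: [0.6593, 0.1109, 0.2033]
tool_rot: [-3.133, 0.002, 1.701]
contact_force: [0.0, -0.7, 0.0]
opening: 0.0117
t 21.3 theta 2.2707 r 139.92 F [ 0.  -0.7  0. ] Ftan -0.07 Frad -0.04 y -0.3
[0.03, 0.11, 0.08]
[0.03, 0.22, 0.17]
[0.03, 0.32, 0.27]
```

```bash
python3 -m creep '[[[0,0,0,0,0,0,-1],[0,0,0,0,0,0,-0.5],[0,0,0,0,0,0,-0.5],[0,0,0,0,0,0,-0.5],[0,0,0,0,0,0,-0.5],[0,0,0,0,0,0,-0.3],[0,0,0,0,0,0,-0.3]]]' 12; python3 -c "
from h import *
arc(.01,1)
snap('wrist','w4.png')"
```

```text
time: 22.0
tool_pos: [0.6593, 0.1109, 0.2033]
tool_rot: [-3.133, 0.002, 1.701]
contact_force: [0.4, -0.0, 0.3]
opening: 0.0312
t 22.0 theta 2.2708 r 139.96 F [ 0.4 -0.   0.3] Ftan 0.08 Frad 0.49 y -0.2
[0.02, 0.11, 0.09]
```

View pics/w4.png

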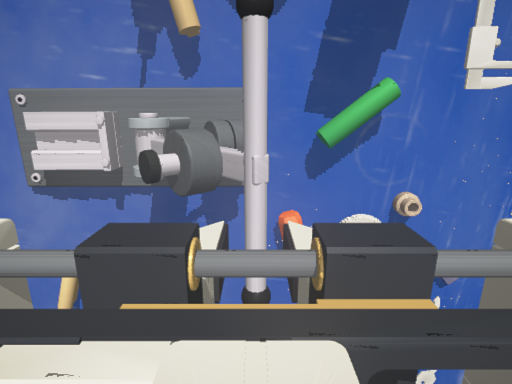

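```bash
python3 -c "
from h import *
rows([(.6593,.1109,.285,1.701),(.443,-.12,.2,1.442)])"
```

```text
[-0.01, -0.06, -8.17, -0.47, 0.1, -0.01]
[-20.09, -24.43, 0.57, -0.45, 0.16, 14.83]
```

```bash
python3 -m creep '[[[0,0,-2,0,0,0,-0.3],[0,0,-4,0,0,0,-0.3],[0,0,-6.5,0,0,0,-0.3],[0,0,-8.5,0,0,0,-0.3],[-1,-4,-8.5,0,0,3,0],[-3,-8,-8.5,0,0,6,0],[-6,-12,-8,0,0,9,0],[-9,-16,-7,0,0,12,0]]]' 12; python3 -c "
from h import *
rows([(.443,-.12,.18,1.442)])"
```

```text
time: 22.85
tool_pos: [0.5125, 0.0013, 0.2756]
tool_rot: [-3.136, 0.004, 1.49]
contact_force: [-0.2, -1.6, 0.6]
opening: 0.0458
[-12.61, -5.9, 9.64, -0.3, 0.23, 2.78]
```

```bash
python3 -m creep '[[[-4,-2,3,0,0,2.8,0],[-8,-4,6,0,0,2.8,0],[-11.5,-5.5,9,0,0,2.8,0],[-12.6,-5.9,9.6,0,0,2.8,0],[-12.6,-5.9,9.6,0,0,2.8,0]]]' 12; python3 - <<'E'
from h import *
p=robot.camera_params("wrist"); print(robot.observe()['tool_pos'])
im=snap("wrist","w5.png")
for r in robot.masks_of("wrist","lock_cylinder")[:4]:
    m=r["mask"].astype(np.uint8); pts=np.argwhere(m)[:,::-1].astype(np.float32)
    print(r["score"],cv2.minAreaRect(pts),m.sum())
snap("scene","s10.png")
E
```

```text
time: 23.35
tool_pos: [0.4413, -0.1213, 0.1791]
tool_rot: [-3.133, 0.004, 1.438]
contact_force: [0.8, -0.4, 0.4]
opening: 0.0459
[ 0.44127475 -0.12133938  0.17913997]
0.73 ((319.46563720703125, 59.68218994140625), (66.3945541381836, 20.15383529663086), 10.684910774230957) 1287
0.65 ((249.5, 120.5), (17.0, 61.0), 0.0) 973
```

View pics/w5.png

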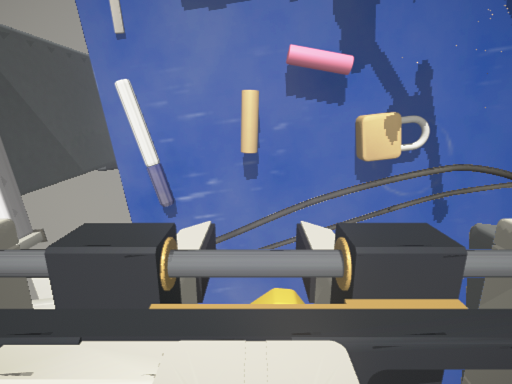

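View pics/s10.png

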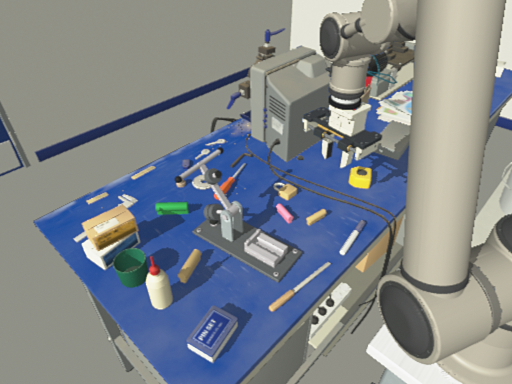

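```bash
python3 - <<'E'
from h import *
p=robot.camera_params("wrist"); print(-np.array(p["R"]).T@p["t"])
im=cv2.imread('pics/w5.png')[70:170,200:300]
cv2.imwrite('pics/w5z.png',cv2.resize(im,None,fx=6,fy=6,interpolation=cv2.INTER_CUBIC))
for uv,z in [((250.5,90),.022),((249,153),.022),((249,153),.0),((241.5,120),.0155),((258.5,120),.0155)]: print(uv,z,ray(uv,p,z).round(4))
for P in [(.443,-.057)]:
    pass
E
```

```text
[ 0.45278513 -0.05074999  0.32495183]
(250.5, 90) 0.022 [ 0.45   -0.0285  0.022 ]
(249, 153) 0.022 [ 0.4404 -0.0884  0.022 ]
(249, 153) 0.0 [ 0.4395 -0.0911  0.    ]
(241.5, 120) 0.0155 [ 0.4371 -0.0553  0.0155]
(258.5, 120) 0.0155 [ 0.4541 -0.0575  0.0155]
```

View pics/w5z.png

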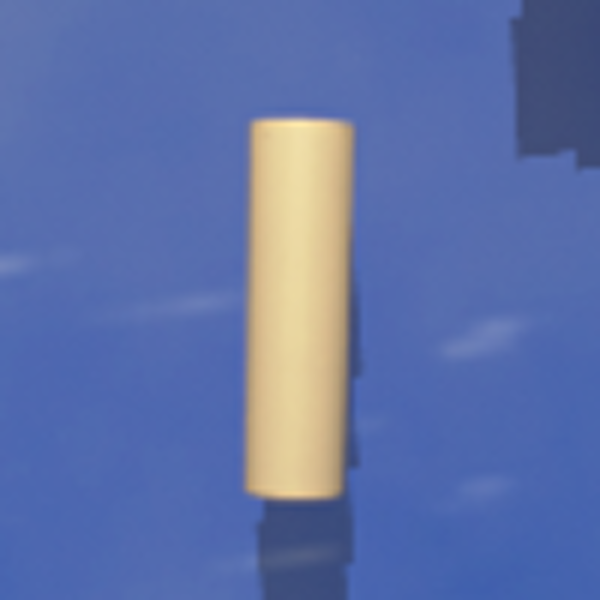

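```bash
python3 -c "
from h import *
w=1.438-np.deg2rad(1.07)
rows([(.4453,-.0585,.07,w),(.4453,-.0585,.0255,w)])"
```

```text
[6.13, -0.6, 11.09, -0.2, 0.25, 1.27]
[6.15, -0.59, 15.54, -0.2, 0.25, 1.27]
```

```bash
python3 -m creep '[[[2.5,-0.3,4,-0.2,0.2,1.2,0],[5,-0.5,8,-0.2,0.2,1.2,0],[6.1,-0.6,11,-0.2,0.2,1.2,0],[6.1,-0.6,12.5,-0.2,0.2,1.2,0],[6.1,-0.6,14,-0.2,0.2,1.2,0],[6.1,-0.6,15,-0.2,0.2,1.2,0],[6.1,-0.6,15.5,-0.2,0.2,1.2,0],[6.1,-0.6,15.5,-0.2,0.2,1.2,0]]]' 12; python3 - <<'E'
from h import *
snap("wrist","w6.png"); w=1.438-np.deg2rad(1.07); rows([(.4453,-.0585,.0255,w)])
E
```

```text
time: 24.3
tool_pos: [0.4454, -0.0587, 0.0259]
tool_rot: [3.142, 0.001, 1.421]
contact_force: [-0.6, -0.4, 0.3]
opening: 0.046
[0.03, -0.03, 0.08, 0.04, 0.05, 0.09]
```

View pics/w6.png

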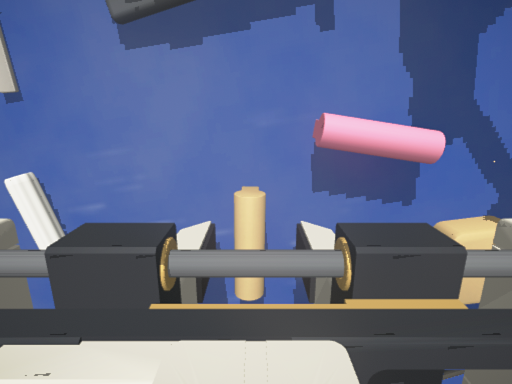

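```bash
python3 -m creep '[[[0,0,0.04,0,0,0,-1],[0,0,0.04,0,0,0,-1],[0,0,0.04,0,0,0,-1],[0,0,0.04,0,0,0,-1],[0,0,0.04,0,0,0,-1],[0,0,0.04,0,0,0,-1]]]' 20; python3 - <<'E'
from h import *
snap("wrist","w7.png"); p=robot.camera_params("wrist")
s=robot.observe();R0=Ro.from_euler('xyz',s["tool_rot"])
for a in (.03,-.03):
  for dz in (.0,): print(proj(s['tool_pos']+R0.apply([a,0,0]),p))
print(s['opening'])
E
```

```text
time: 24.95
tool_pos: [0.4455, -0.0589, 0.026]
tool_rot: [3.141, 0.001, 1.421]
contact_force: [-1.0, -0.8, 3.0]
opening: 0.0165
[256.38937421 194.9900023 ]
[256.41412749 299.87029237]
0.01656916441907616
```

View pics/w7.png

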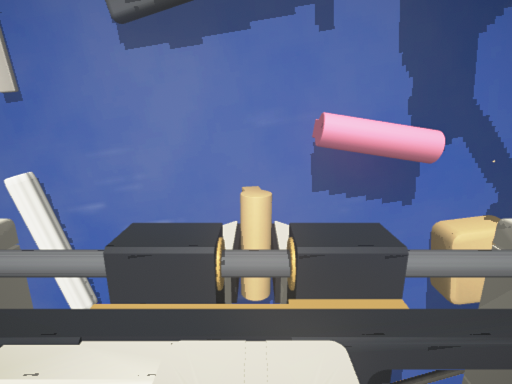

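```bash
python3 -c "
from h import *
a=J((-.11,0,.11)); print(a)
rows([(.43,-.02,.1,1.1),(*a,.1335)])"
```

```text
[0.37937877 0.11675858 0.11      ]
[3.61, -2.11, -7.4, 0.04, 0.04, 18.39]
[16.37, -9.16, -8.42, 0.06, 0.02, 73.76]
```

```bash
python3 -m creep '[[[0,0,-1,0,0,0,-1],[0,0,-3.5,0,0,0,-1],[0,0,-7,0,0,0,-1],[2,-1,-8.4,0,0,8,-1],[4.5,-2.5,-8.4,0,0,16,-1],[7,-4,-8.4,0,0,24,-1],[9.5,-5.5,-8.4,0,0,32,-1],[12,-7,-8.4,0,0,40,-1]]]' 20; python3 -c "
from h import *
a=J((-.11,0,.11))
rows([(*a,.1335)])"
```

```text
time: 25.8
tool_pos: [0.3936, 0.0712, 0.1104]
tool_rot: [3.14, -0.0, 0.717]
contact_force: [1.0, 0.1, -2.9]
opening: 0.0162
[1.92, -4.37, 0.03, 0.07, -0.03, 33.41]
```

```bash
python3 -m creep '[[[0.5,-1,0,0,0,8,-1],[1,-2,0,0,0,16,-1],[1.5,-3.3,0,0,0,24,-1],[1.9,-4.4,0,0,0,32,-1],[1.9,-4.4,0,0,0,33.4,-1],[1.9,-4.4,0,0,0,33.4,-1]]]' 20; python3 - <<'E'
from h import *
s=robot.observe(); print(Jinv(s['tool_pos']),s['tool_rot'])
snap("wrist","w8.png"); p=robot.camera_params("wrist")
for q in [(-.105,.055,.01),(-.105,-.055,.01),(-.075,.0097,.032),(-.075,-.0097,.032),(.005,.0097,.042),(.005,-.0097,.042),(-.075,.03,.032),(-.075,-.03,.032),(.005,0,.022)]:
    print(q,proj(J(q),p).round(1))
snap("scene","s11.png")
E
```

```text
time: 26.4
tool_pos: [0.3792, 0.1169, 0.1106]
tool_rot: [3.14, -0.001, 0.137]
contact_force: [0.0, 0.0, -2.7]
opening: 0.0165
[-0.11019869  0.0001227   0.11064564] [ 3.14044495e+00 -1.39853413e-03  1.37143103e-01]
(-0.105, 0.055, 0.01) [190.8 191.8]
(-0.105, -0.055, 0.01) [320.5 192. ]
(-0.075, 0.0097, 0.032) [242.9 160.5]
(-0.075, -0.0097, 0.032) [268.7 160.5]
(0.005, 0.0097, 0.042) [241.3  40.3]
(0.005, -0.0097, 0.042) [271.1  40.4]
(-0.075, 0.03, 0.032) [215.9 160.4]
(-0.075, -0.03, 0.032) [295.8 160.6]
(0.005, 0, 0.022) [256.1  47.1]
```

View pics/w8.png

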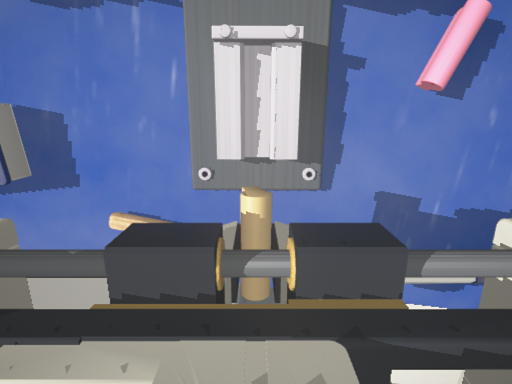

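View pics/s11.png

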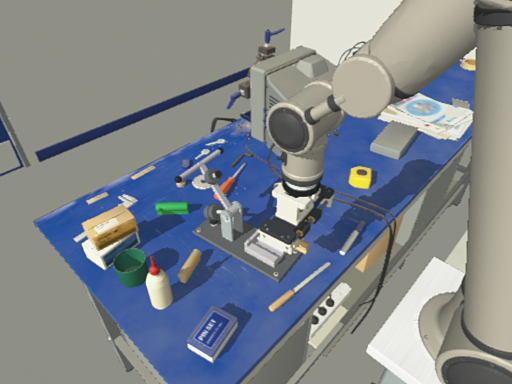

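```bash
python3 - <<'E'
import cv2
im=cv2.imread('pics/w8.png')[10:210,170:350]
cv2.imwrite('pics/w8z.png',cv2.resize(im,None,fx=3,fy=3,interpolation=cv2.INTER_CUBIC))
E
```

```text
(no output)
```

View pics/w8z.png

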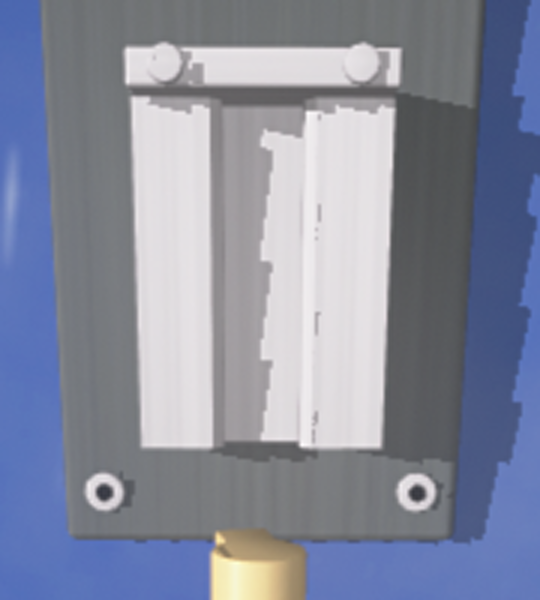

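```bash
sed -i 's/^JG=.*/JG=np.array([.4894,.1305,.131])/' h.py; python3 -c "
from h import *
a=J((-.038,0,.08)); b=J((-.038,0,.06))
rows([(*a,.131),(*b,.131)])"
```

```text
[7.29, 0.09, 3.06, 0.07, -0.07, 0.29]
[7.29, 0.08, 5.06, 0.07, -0.07, 0.29]
```

```bash
python3 -m creep '[[[3,0.1,0,0,0,0.3,-1],[6,0.1,1,0,0,0.3,-1],[7.3,0.1,3,0,0,0.3,-1],[7.3,0.1,4,0,0,0.3,-1],[7.3,0.1,4.8,0,0,0.3,-1],[7.3,0.1,4.8,0,0,0.3,-1]]]' 20; python3 - <<'E'
from h import *
s=robot.observe(); print(Jinv(s['tool_pos']),s['tool_rot'],s['contact_force'])
snap("wrist","w9.png"); snap("scene","s12.png"); 
im=cv2.imread('pics/s12.png')[200:290,210:310]
cv2.imwrite('pics/s12z.png',cv2.resize(im,None,fx=6,fy=6,interpolation=cv2.INTER_CUBIC))
rows([(*J((-.038,0,.0485)),.131)])
E
```

```text
time: 27.1
tool_pos: [0.4502, 0.125, 0.0616]
tool_rot: [3.141, 0.002, 0.131]
contact_force: [0.5, 0.1, -2.0]
opening: 0.0162
[-0.03961327 -0.00036475  0.06164883] [3.14051784e+00 2.16764337e-03 1.31219888e-01] [ 0.51399266  0.10321468 -2.03160253]
[0.05, -0.02, 1.44, 0.06, -0.05, 0.01]
```

View pics/w9.png

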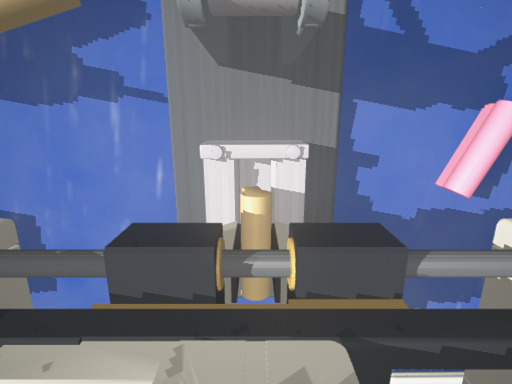

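View pics/s12z.png

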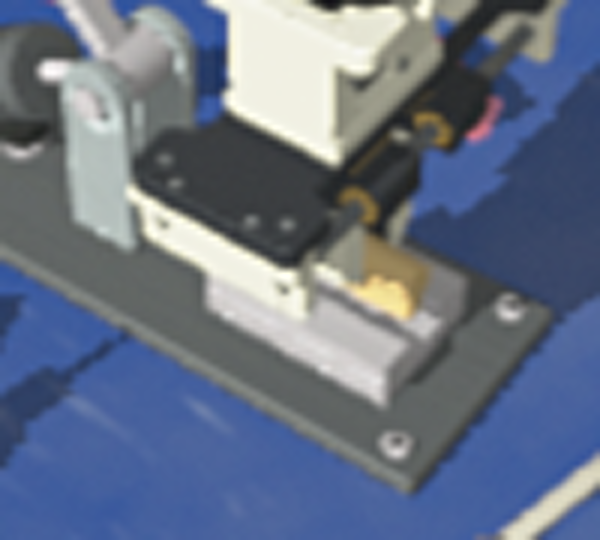

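```bash
python3 -m creep '[[[0,0,0.25,0,0,0,-1],[0,0,0.5,0,0,0,-1],[0,0,0.75,0,0,0,-1],[0,0,0.75,0,0,0,-1]]]' 20; python3 -m creep '[[[0,0,0.15,0,0,0,-1],[0,0,0.3,0,0,0,-1],[0,0,0.4,0,0,0,-1],[0,0,0.4,0,0,0,-1]]]' 20; python3 -c "
from h import *
s=robot.observe(); print(Jinv(s['tool_pos']),s['contact_force'])"
```

```text
time: 27.6
tool_pos: [0.4511, 0.1252, 0.0552]
tool_rot: [3.14, -0.001, 0.131]
contact_force: [-0.5, 0.1, -2.2]
opening: 0.0159
time: 28.0
tool_pos: [0.451, 0.1252, 0.0511]
tool_rot: [3.14, -0.0, 0.131]
contact_force: [0.4, 0.5, -2.6]
opening: 0.0159
[-0.03877989 -0.00020953  0.05106531] [ 0.36465188  0.49777897 -2.64887497]
```

```bash
python3 -m creep '[[[0,0,0.1,0,0,0,-1],[0,0,0.2,0,0,0,-1],[0,0,0.2,0,0,0,-1]]]' 20; python3 -m creep '[[[0,0,0.1,0,0,0,-1],[0,0,0.1,0,0,0,-1],[0,0,0.1,0,0,0,-1]]]' 20; python3 -c "
from h import *
s=robot.observe(); print(Jinv(s['tool_pos']),s['contact_force'],s['torque'])"
```

```text
time: 28.3
tool_pos: [0.4509, 0.1252, 0.0489]
tool_rot: [3.141, 0.0, 0.131]
contact_force: [0.1, 0.1, -3.0]
opening: 0.0165
time: 28.6
tool_pos: [0.451, 0.1252, 0.0481]
tool_rot: [3.14, -0.0, 0.131]
contact_force: [-0.2, -0.4, 0.2]
opening: 0.0163
[-0.03873793 -0.00020677  0.0480627 ] [-0.15006195 -0.38199726  0.20479155] [-0.00140123  0.08659395  0.01835599]
```

```bash
python3 -m creep '[[[0.2,0,0,0,0,0,-1],[0.4,0,0,0,0,0,-1],[0.6,0,0,0,0,0,-1],[0.8,0,0,0,0,0,-1],[1.0,0,0,0,0,0,-1],[1.0,0,0,0,0,0,-1]]]' 12; python3 -c "
from h import *
s=robot.observe(); print(Jinv(s['tool_pos']),s['contact_force'],s['torque'])"
```

```text
time: 29.2
tool_pos: [0.4614, 0.1266, 0.0481]
tool_rot: [3.14, -0.001, 0.131]
contact_force: [-0.2, -0.3, -1.0]
opening: 0.016
[-0.0282236  -0.00023849  0.04806485] [-0.17886615 -0.34902744 -1.04203578] [0.02382949 0.05032208 0.00839377]
```

```bash
python3 -m creep '[[[0.1,0,0,0,0,0,-1],[0.15,0,0,0,0,0,-1],[0.15,0,0,0,0,0,-1]]]' 12;  python3 -m creep '[[[0.1,0,0,0,0,0,-1],[0.1,0,0,0,0,0,-1],[0.1,0,0,0,0,0,-1]]]' 12; python3 -c "
from h import *
s=robot.observe(); print(Jinv(s['tool_pos']),s['contact_force'],s['torque'])"
```

```text
time: 29.5
tool_pos: [0.463, 0.1268, 0.0481]
tool_rot: [3.14, -0.001, 0.131]
contact_force: [-0.2, -0.7, 0.4]
opening: 0.0165
time: 29.8
tool_pos: [0.4642, 0.1269, 0.0481]
tool_rot: [3.14, -0.002, 0.131]
contact_force: [-2.0, -0.4, 0.1]
opening: 0.0166
[-0.02543008 -0.00024911  0.04807489] [-2.00571592 -0.41396652  0.07883656] [-0.00231762  0.13383478  0.01118369]
```

```bash
python3 -m creep '[[[0.1,0,0,0,0,0,-1],[0.1,0,0,0,0,0,-1],[0.1,0,0,0,0,0,-1]]]' 12; python3 -c "
from h import *
s=robot.observe(); print(Jinv(s['tool_pos']),s['contact_force'],s['torque'])"
```

```text
time: 30.1
tool_pos: [0.4654, 0.1271, 0.0481]
tool_rot: [3.14, -0.002, 0.131]
contact_force: [0.0, -0.9, -0.7]
opening: 0.0165
[-0.02424668 -0.00024313  0.04809667] [ 0.0259673  -0.93283844 -0.68763385] [ 0.00352467  0.12097405 -0.00185317]
```

```bash
python3 -m creep '[[[0.1,0,0,0,0,0,-1],[0.1,0,0,0,0,0,-1],[0.1,0,0,0,0,0,-1]]]' 12; python3 - <<'E'
from h import *
s=robot.observe(); print(Jinv(s['tool_pos']),s['contact_force'],s['torque'])
snap("wrist","w10.png")
im=cv2.imread('pics/w10.png')[100:320,180:330]
cv2.imwrite('pics/w10z.png',cv2.resize(im,None,fx=2.7,fy=2.7,interpolation=cv2.INTER_CUBIC))
E
```

```text
time: 30.4
tool_pos: [0.4666, 0.1272, 0.0481]
tool_rot: [3.14, -0.002, 0.131]
contact_force: [-0.5, 1.4, -0.3]
opening: 0.0164
[-0.02307449 -0.00025246  0.04810031] [-0.45680497  1.38119113 -0.27855242] [0.02812427 0.08155338 0.01332709]
```

View pics/w10z.png

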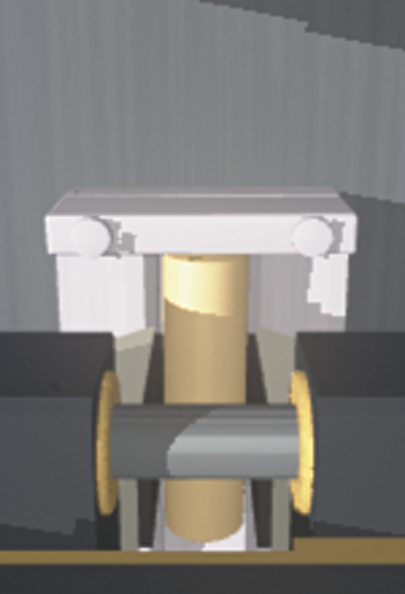

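```bash
python3 -m creep '[[[0.1,0,0,0,0,0,-1],[0.1,0,0,0,0,0,-1],[0.1,0,0,0,0,0,-1]]]' 12; python3 -c "
from h import *
s=robot.observe(); print(Jinv(s['tool_pos']),s['contact_force'],s['torque'])"
```

```text
time: 30.75
tool_pos: [0.4667, 0.1273, 0.048]
tool_rot: [3.14, -0.0, 0.131]
contact_force: [-6.0, -0.6, 2.7]
opening: 0.0166
[-0.02290594 -0.0002259   0.04800496] [-6.03121754 -0.61071303  2.74222181] [-0.10975721  0.91839106  0.0479648 ]
```

```bash
python3 -m creep '[[[0.1,0,0,0,0,0,-1],[0.1,0,0,0,0,0,-1],[0.1,0,0,0,0,0,-1]]]' 12; python3 -c "
from h import *
s=robot.observe(); print(Jinv(s['tool_pos']),s['contact_force'],s['torque'])"
```

```text
time: 31.05
tool_pos: [0.4668, 0.1273, 0.048]
tool_rot: [3.14, 0.002, 0.131]
contact_force: [-5.5, -1.3, 4.8]
opening: 0.017
[-0.02287208 -0.00022751  0.04798377] [-5.49867399 -1.26869615  4.77737694] [-0.24021752  1.05396408 -0.03382628]
```

```bash
python3 -m creep '[[[0,0,0,0,0,0,-1],[0,0,0,0,0,0,-0.6],[0,0,0,0,0,0,-0.4],[0,0,0,0,0,0,-0.4],[0,0,0,0,0,0,-0.4]]]' 12; python3 - <<'E'
from h import *
s=robot.observe(); print(Jinv(s['tool_pos']),s['contact_force'],s['opening'])
snap("wrist","w11.png")
im=cv2.imread('pics/w11.png')[100:320,180:330]
cv2.imwrite('pics/w11z.png',cv2.resize(im,None,fx=2.7,fy=2.7,interpolation=cv2.INTER_CUBIC))
E
```

```text
time: 31.55
tool_pos: [0.4671, 0.1273, 0.048]
tool_rot: [3.14, 0.001, 0.131]
contact_force: [-0.8, 0.3, -0.6]
opening: 0.0277
[-0.02249663 -0.00022521  0.0480366 ] [-0.80636739  0.29025469 -0.595529  ] 0.027653301237299126
```

View pics/w11z.png

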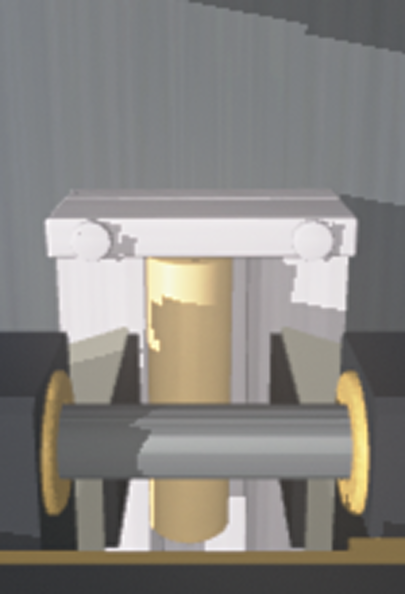

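```bash
python3 -m creep '[[[0,0,0,0,0,0,-0.2],[0,0,0,0,0,0,-0.2],[0,0,-0.5,0,0,0,-0.2],[0,0,-1.5,0,0,0,-0.2],[0,0,-3.5,0,0,0,-0.2],[-3,0,-6,0,0,0,-0.2],[-6,0,-8,0,0,0,-0.2],[-8,0,-8,0,0,0,-0.2]]]' 12; python3 - <<'E'
from h import *
s=robot.observe(); print(Jinv(s['tool_pos']),s['contact_force'],s['opening'])
snap("wrist","w12.png"); snap("scene","s13.png"); p=robot.camera_params("wrist")
for y in (.03,.0097,-.0097,-.03):
  for x in (-.075,.005): print((x,y),proj(J((x,y,.032)),p).round(1))
print("cyl nominal", [proj(J((-.025+a,b,.0375)),p).round(1).tolist() for a in(-.03,.03) for b in (.0085,-.0085)])
im=cv2.imread('pics/w12.png')[20:240,160:360]
cv2.imwrite('pics/w12z.png',cv2.resize(im,None,fx=2.7,fy=2.7,interpolation=cv2.INTER_CUBIC))
im=cv2.imread('pics/s13.png')[150:290,170:320]
cv2.imwrite('pics/s13z.png',cv2.resize(im,None,fx=4,fy=4,interpolation=cv2.INTER_CUBIC))
E
```

```text
time: 32.4
tool_pos: [0.3875, 0.117, 0.1308]
tool_rot: [3.14, -0.003, 0.132]
contact_force: [0.5, -0.4, 0.2]
opening: 0.0369
[-1.02798443e-01 -8.65158891e-05  1.30801906e-01] [ 0.54632784 -0.37290294  0.22027337] 0.03694086078009487
(-0.075, 0.03) [219.  163.8]
(0.005, 0.03) [215.6  57.6]
(-0.075, 0.0097) [243.9 163.8]
(0.005, 0.0097) [242.8  57.6]
(-0.075, -0.0097) [267.7 163.8]
(0.005, -0.0097) [268.7  57.6]
(-0.075, -0.03) [292.5 163.8]
(0.005, -0.03) [295.9  57.6]
cyl nominal [[244.9, 139.5], [266.7, 139.5], [244.1, 56.2], [267.4, 56.2]]
```

View pics/w12z.png

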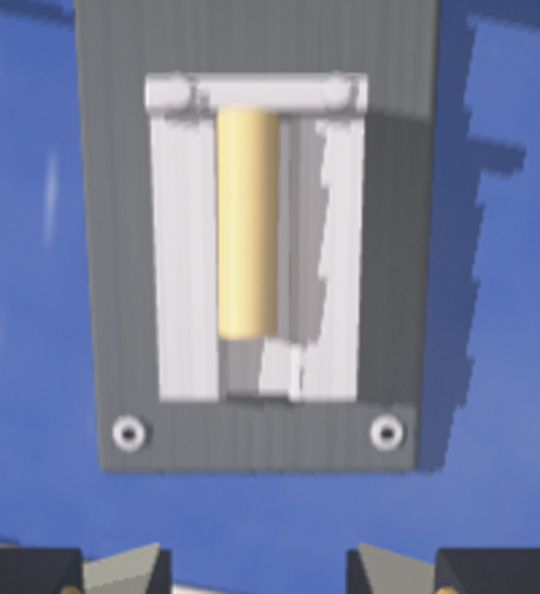

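View pics/s13z.png

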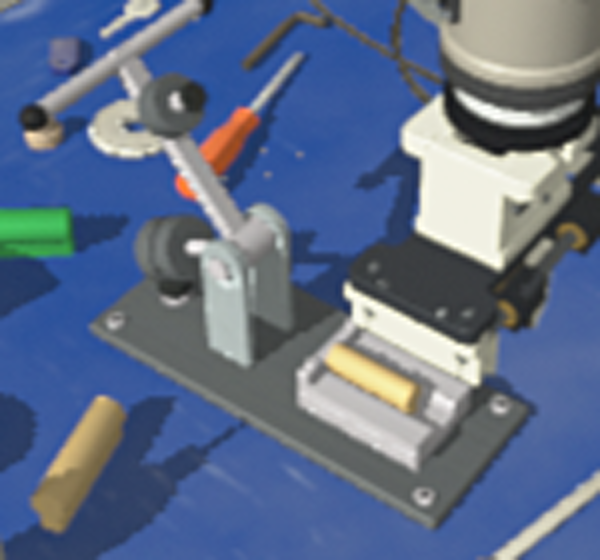

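```bash
python3 - <<'E'
from h import *
im=cv2.imread('pics/w12.png'); hsv=cv2.cvtColor(im,cv2.COLOR_BGR2HSV)
m=(hsv[...,0]>12)&(hsv[...,0]<32)&(hsv[...,1]>70)
for r in range(54,150,6):
    c=np.where(m[r,230:280])[0]+230
    print(r,(c.min(),c.max(),(c.min()+c.max())/2) if len(c) else None)
cam=robot.camera_params("wrist"); o=-np.array(cam["R"]).T@cam["t"]; print(Jinv(o))
for y in (0,.002,.003,.004): print(y,[proj(J((-.025,y+b,.0375)),cam).round(1).tolist() for b in(.0085,-.0085)])
E
```

```text
54 None
60 None
66 (np.int64(240), np.int64(262), np.float64(251.0))
72 (np.int64(241), np.int64(262), np.float64(251.5))
78 (np.int64(241), np.int64(262), np.float64(251.5))
84 (np.int64(241), np.int64(262), np.float64(251.5))
90 (np.int64(241), np.int64(261), np.float64(251.0))
96 (np.int64(241), np.int64(261), np.float64(251.0))
102 (np.int64(241), np.int64(261), np.float64(251.0))
108 (np.int64(241), np.int64(261), np.float64(251.0))
114 (np.int64(241), np.int64(261), np.float64(251.0))
120 (np.int64(241), np.int64(261), np.float64(251.0))
126 (np.int64(241), np.int64(261), np.float64(251.0))
132 (np.int64(241), np.int64(261), np.float64(251.0))
138 (np.int64(241), np.int64(261), np.float64(251.0))
144 (np.int64(242), np.int64(243), np.float64(242.5))
[-0.03615622  0.00060389  0.27332812]
0 [[244.5, 99.3], [267.0, 99.3]]
0.002 [[241.9, 99.3], [264.4, 99.3]]
0.003 [[240.6, 99.3], [263.1, 99.3]]
0.004 [[239.2, 99.3], [261.7, 99.3]]
```

```bash
python3 -c "
from h import *
rows([(*J((-.0235,.0034,.085)),.131),(*J((-.0235,.0034,.0485)),.131)])"
```

```text
[8.1, -0.34, 4.42, 0.07, 0.04, 0.04]
[8.1, -0.34, 8.07, 0.07, 0.04, 0.04]
```

```bash
python3 -m creep '[[[4,-0.3,1,0,0,0,-0.2],[7,-0.35,3,0,0,0,-0.2],[8.1,-0.35,4.4,0,0,0,-0.2],[8.1,-0.35,5.5,0,0,0,-0.2],[8.1,-0.35,6.2,0,0,0,-0.3],[8.1,-0.35,6.2,0,0,0,-0.3]]]' 12; python3 - <<'E'
from h import *
s=robot.observe(); print(Jinv(s['tool_pos']),s['tool_rot'],s['contact_force'],s['opening'])
snap("wrist","w13.png")
im=cv2.imread('pics/w13.png'); hsv=cv2.cvtColor(im,cv2.COLOR_BGR2HSV)
m=(hsv[...,0]>12)&(hsv[...,0]<32)&(hsv[...,1]>70)
p=robot.camera_params("wrist")
for r in range(180,250,8):
    c=np.where(m[r,225:290])[0]+225
    if len(c): print(r,c.min(),c.max())
for y in (.0024,.0034,.0044): print([proj(J((-.01,y+b,.0375)),p).round(1).tolist() for b in (.0085,-.0085)])
R0=Ro.from_euler('xyz',s["tool_rot"])
print([proj(np.array(s['tool_pos'])+R0.apply([a,0,d]),p).round(1).tolist() for a in (.013,) for d in (0,.0245)])
rows([(*J((-.0235,.0034,.0485)),.131)])
im=im[100:320,180:330]
cv2.imwrite('pics/w13z.png',cv2.resize(im,None,fx=2.7,fy=2.7,interpolation=cv2.INTER_CUBIC))
E
```

```text
time: 33.1
tool_pos: [0.4644, 0.1307, 0.0664]
tool_rot: [3.14, 0.003, 0.132]
contact_force: [0.0, -0.5, 0.2]
opening: 0.0325
[-0.02472414  0.00350607  0.0664434 ] [3.14044533 0.0032116  0.13170111] [ 0.0049607  -0.46620916  0.21466342] 0.032457133460386825
188 258 270
196 258 269
204 258 269
212 243 269
220 243 269
228 243 269
236 243 269
244 243 269
[[243.9, 206.2], [271.8, 206.2]]
[[242.3, 206.2], [270.2, 206.2]]
[[240.7, 206.2], [268.6, 206.2]]
[[256.3, 226.0], [256.1, 211.3]]
[0.08, 0.01, 1.86, 0.07, 0.11, 0.04]
```

View pics/w13z.png

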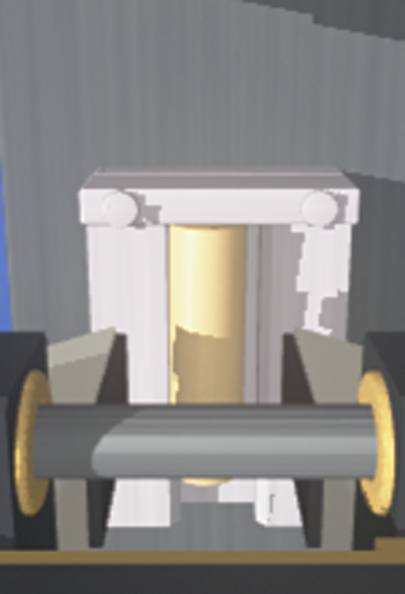

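```bash
python3 -m creep '[[[0.08,0,0.7,0,0,0,-0.3],[0.1,0,1.3,0,0,0,-0.3],[0.1,0,1.7,0,0,0,-0.3],[0.1,0,1.8,0,0,0,-0.3],[0.1,0,1.8,0,0,0,-0.3]]]' 8; python3 -m creep '[[[0,0,0,0,0,0,-0.5],[0,0,0,0,0,0,-0.7],[0,0,0,0,0,0,-1],[0,0,0,0,0,0,-1],[0,0,0,0,0,0,-1],[0,0,0,0,0,0,-1]]]' 8; python3 - <<'E'
from h import *
s=robot.observe(); print(Jinv(s['tool_pos']),s['tool_rot'],s['contact_force'],s['opening'])
snap("wrist","w14.png")
im=cv2.imread('pics/w14.png'); hsv=cv2.cvtColor(im,cv2.COLOR_BGR2HSV)
m=(hsv[...,0]>12)&(hsv[...,0]<32)&(hsv[...,1]>70)
for r in range(190,250,8):
    c=np.where(m[r,225:290])[0]+225
    if len(c): print(r,c.min(),c.max())
im=im[100:320,180:330]
cv2.imwrite('pics/w14z.png',cv2.resize(im,None,fx=2.7,fy=2.7,interpolation=cv2.INTER_CUBIC))
E
```

```text
time: 33.65
tool_pos: [0.4657, 0.1309, 0.049]
tool_rot: [3.14, 0.002, 0.132]
contact_force: [-0.0, -0.2, 0.7]
opening: 0.0322
time: 34.25
tool_pos: [0.4659, 0.1308, 0.0491]
tool_rot: [3.14, 0.002, 0.132]
contact_force: [-0.3, -1.9, 1.3]
opening: 0.0165
[-0.02329413  0.00336406  0.04914752] [3.14025824e+00 1.88095579e-03 1.31797912e-01] [-0.27419771 -1.94514464  1.27509319] 0.0164943696330184
198 258 270
206 258 270
214 241 270
222 241 270
230 241 270
238 241 289
246 241 289
```

View pics/w14z.png

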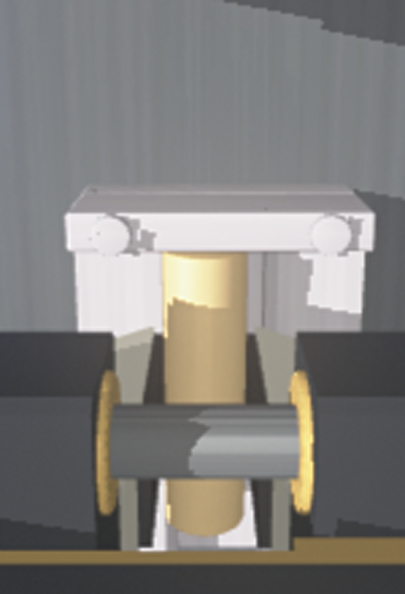

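```bash
python3 -m creep '[[[0,0,-0.05,0,0,0,-1],[-0.05,0,-0.1,0,0,0,-1],[-0.1,0.1,-0.1,0,0,0,-1],[-0.1,0.2,-0.1,0,0,0,-1],[-0.1,0.34,-0.1,0,0,0,-1],[-0.1,0.34,-0.1,0,0,0,-1],[-0.1,0.34,-0.05,0,0,0,-1],[-0.1,0.34,0,0,0,0,-1]]]' 15; python3 - <<'E'
from h import *
s=robot.observe(); print(Jinv(s['tool_pos']),s['tool_rot'],s['contact_force'],s['opening'])
E
```

```text
time: 35.1
tool_pos: [0.4654, 0.1273, 0.0491]
tool_rot: [3.14, 0.002, 0.132]
contact_force: [-0.4, -1.1, 2.9]
opening: 0.0164
[-2.42436357e-02 -4.91419532e-05  4.91452045e-02] [3.14023625e+00 1.76307930e-03 1.31780228e-01] [-0.38612928 -1.14136152  2.92469556] 0.016405257055351837
```

```bash
python3 -m creep '[[[0.05,0,-0.01,0,0,0,-1],[0.1,0,-0.01,0,0,0,-1],[0.1,0,-0.01,0,0,0,-1]]]' 15; python3 -m creep '[[[0.05,0,0,0,0,0,-1],[0.08,0,0,0,0,0,-1],[0.08,0,0,0,0,0,-1]]]' 15; python3 - <<'E'
from h import *
s=robot.observe(); print(Jinv(s['tool_pos']),s['tool_rot'],s['contact_force'],s['opening'])
E
```

```text
time: 35.4
tool_pos: [0.4664, 0.1275, 0.0492]
tool_rot: [3.14, 0.002, 0.132]
contact_force: [-0.1, -0.2, -2.6]
opening: 0.016
time: 35.7
tool_pos: [0.4664, 0.1275, 0.0492]
tool_rot: [3.14, 0.004, 0.132]
contact_force: [-3.8, -1.4, 2.3]
opening: 0.0161
[-2.31679118e-02  3.65168871e-06  4.91632058e-02] [3.14025273 0.00350791 0.13186409] [-3.8397745  -1.35718481  2.25786816] 0.01606429426461256
```

```bash
python3 -m creep '[[[0.06,0,0.02,0,0,0,-1],[0.1,0,0.02,0,0,0,-1],[0.1,0,0.02,0,0,0,-1]]]' 15; python3 -m creep '[[[0,0,0,0,0,0,-1],[0,0,0,0,0,0,-0.7],[0,0,0,0,0,0,-0.5],[0,0,0,0,0,0,-0.3],[0,0,0,0,0,0,-0.2],[0,0,0,0,0,0,-0.2],[0,0,-0.5,0,0,0,-0.2],[0,0,-1.5,0,0,0,-0.2]]]' 10; python3 - <<'E'
from h import *
s=robot.observe(); print(Jinv(s['tool_pos']),s['tool_rot'],s['contact_force'],s['opening'])
E
```

```text
time: 36.0
tool_pos: [0.4665, 0.1275, 0.0491]
tool_rot: [3.14, 0.006, 0.132]
contact_force: [-6.1, -1.0, 5.9]
opening: 0.0161
time: 36.8
tool_pos: [0.4662, 0.1275, 0.0642]
tool_rot: [3.14, 0.007, 0.132]
contact_force: [0.6, 0.3, -0.3]
opening: 0.0366
[-2.33602157e-02  5.66438400e-06  6.41797335e-02] [3.1401968  0.00674233 0.13199295] [ 0.6120664   0.2884756  -0.33365334] 0.03658416977701668
```

```bash
python3 -m creep '[[[0,0,-2,0,0,0,-0.2],[-2,0,-4,0,0,0,-0.2],[-5,0,-6,0,0,0,-0.2],[-8,0,-7,0,0,0,-0.2],[-8,0,-7,0,0,0,-0.2]]]' 10; python3 - <<'E'
from h import *
s=robot.observe(); print(Jinv(s['tool_pos']),s['tool_rot'],s['contact_force'],s['opening'])
snap("wrist","w15.png"); snap("scene","s15.png"); snap("top","t15.png")
im=cv2.imread('pics/w15.png'); hsv=cv2.cvtColor(im,cv2.COLOR_BGR2HSV)
m=(hsv[...,0]>12)&(hsv[...,0]<32)&(hsv[...,1]>70)
p=robot.camera_params("wrist")
for r in range(60,160,8):
    c=np.where(m[r,225:290])[0]+225
    if len(c): print(r,c.min(),c.max())
for y in (0,.002): print([proj(J((-.025,y+b,.0375)),p).round(1).tolist() for b in (.0085,-.0085)])
im=im[20:240,160:360]
cv2.imwrite('pics/w15z.png',cv2.resize(im,None,fx=2.7,fy=2.7,interpolation=cv2.INTER_CUBIC))
E
```

```text
time: 37.3
tool_pos: [0.3848, 0.117, 0.1364]
tool_rot: [3.14, 0.006, 0.132]
contact_force: [-0.8, -0.7, -0.2]
opening: 0.0369
[-0.10546173  0.00026233  0.1364481 ] [3.1401961  0.00628434 0.13244722] [-0.84879958 -0.65144616 -0.18872608] 0.036900664978456864
60 245 266
68 245 266
76 245 266
84 245 266
92 245 266
100 246 266
108 246 266
116 245 266
124 246 265
132 246 265
[[244.8, 102.7], [266.7, 102.7]]
[[242.2, 102.7], [264.1, 102.7]]
```

View pics/w15z.png

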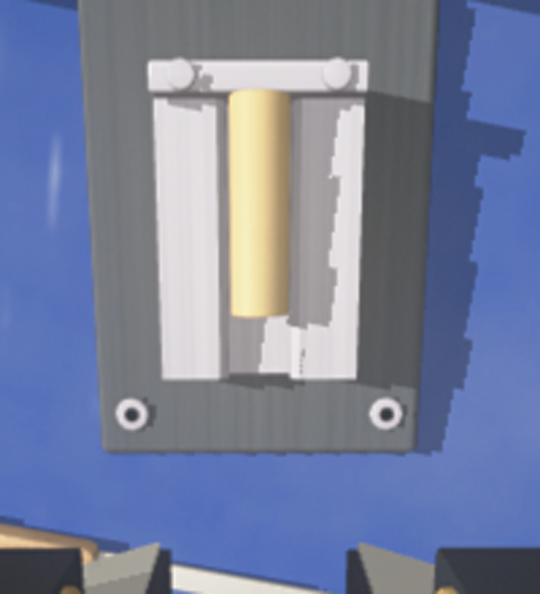

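View pics/s15.png

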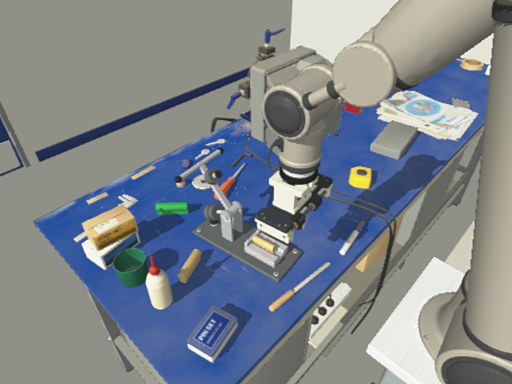

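View pics/t15.png

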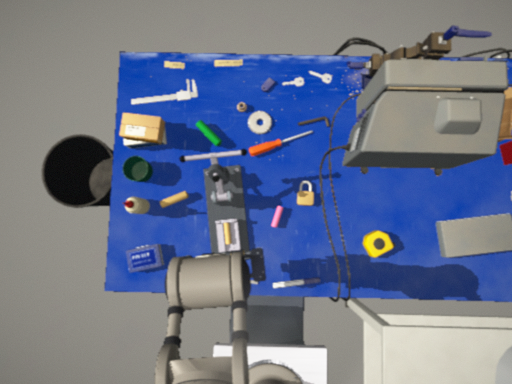

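```bash
python3 - <<'E'
from h import *
p=robot.camera_params("wrist")
for x,z in [(-.055,.046),(-.055,.0375),(.005,.046),(.005,.042),(-.075,.032),(-.055,.05)]: print(x,z,proj(J((x,0,z)),p).round(1))
im=cv2.imread('pics/w15.png'); hsv=cv2.cvtColor(im,cv2.COLOR_BGR2HSV)
m=(hsv[...,0]>12)&(hsv[...,0]<32)&(hsv[...,1]>70)
for col in (250,255,260):
    r=np.where(m[30:160,col])[0]+30; print(col,r.min(),r.max())
E
```

```text
-0.055 0.046 [255.8 142.8]
-0.055 0.0375 [255.7 141.8]
0.005 0.046 [255.8  58.9]
0.005 0.042 [255.8  59.9]
-0.075 0.032 [255.7 165.3]
-0.055 0.05 [255.8 143.3]Traceback (most recent call last):
  File "<stdin>", line 7, in <module>
    return umr_minimum(a, axis, None, out, keepdims, initial, where)
ValueError: zero-size array to reduction operation minimum which has no identity
```

```bash
python3 -c "
from h import *
s=robot.observe(); print(s['qvel'].round(3),s['contact_force'])
print(robot.hand_in())"
```

```text
[-0.002  0.025 -0.011 -0.001 -0.    -0.001] [0.6225965  0.43155407 0.34465912]
the job is handed in; nothing more can be done
None
```

The jig is ready and I handed the job in at about 37 s. The hold-down arm lies open on its buffer and the lock cylinder is home in the groove. No verdict is reported, so this rests on my own measurements.

**Hold-down arm:** I swung it over by the cross handle and lowered it in small steps. It stopped at about 2.27 rad, where the holding force at the handle fell from about 2.5 N to 0. I let go there, and later pictures show it still resting on the buffer. I could not read the buffer force directly. I did a restart early on: side forces built up as I lifted it, so I set it back down, regripped and lifted again.

**Lock cylinder:** I picked up the smaller brass one.
- **First placing:** it settled about 3.4 mm to one side after release, probably because it had leaned in the grip.
- **Mending it:** I regripped it centred, shifted it over and pushed it against the end stop again with about 6 N.
- **Last picture:** it is within about 0.5 mm of the groove's centre, in line with it, and its rear end is within about 1 mm of the home position.
- **Flat on the floor:** I judged this from the contact height and the picture only; I took no separate height measurement.

**One disagreement:** in that last wrist picture, the jig and the cylinder both appeared about 5 pixels off the predicted row. I therefore measured the cylinder relative to the jig.

**Everything else:** the gripper was clear of everything. The padlock, tape measure and pin tin look unmoved in the last top view, and I saw no change in the oil bottle or cup.

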